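# Set out a buffer-making place beside the magnetic stirrer

## Robot

A 6-joint arm with a two-finger parallel gripper is mounted at the origin on the work surface. World frame = base frame: x ahead of the robot, y to its left, z up, the work surface at z = 0. Lengths are in mm, angles in rad, forces in N, time in s.
With the tool pointing down it reaches from about 250 to 800 mm from the base axis. Payload 3.9 kg.
Tool frame: the origin (TCP) lies on the mounting face of the last link; the fingertips stand 173 mm ahead of it and the grasp point (between the pads) lies 155 mm ahead of it; z points along the fingers, y is the line along which they close (so a half turn about z gives the same grasp; the last joint's range is limited). The gripper opens to 85 mm and grips with 20 to 120 N. Pads are 22 mm wide; open, the fingers measure 114 mm over their backs; the gripper's body (76 mm by 85 mm) begins 54 mm behind the grasp point. The pads swing forward as they close: fully open they stand 13 mm farther back than shut.
Start: joints at [-1.149, 0.26, -0.138, 1.173, 0, 1.571], TCP at [214.931, -478.978, 404.704] pointing down, gripper open.
Joint ranges: [-2.78, 2.78], [-0.83, 1.72], [-1.28, 1.37], [-1.9, 2.12], [-1.57, 1.48], [-3.14, 3.14]. Speed limits (rad/s): [2.57, 2.57, 3.14, 3.14, 3.14, 3.14].

## Interface

Orientations are given as a unit quaternion [x, y, z, w].
In Python, from bench import get_obs, read_camera, camera_model, hand_in, regions_of, landmark_of gives the robot as it stands.
- The arm moves only by the tool arm_command, never from a script. Its argument "motion" is a list of rows, each an object with "jaw": the closure, from 0 (fully open) to 1 (shut); "delta_pos": the shift along the tool's x, y, z in m, a list of three; "twist": the turn, a rotation vector about the tool's x, y, z in rad, a list of three. In form: [{"jaw": jaw, "delta_pos": [dx, dy, dz], "twist": [wx, wy, wz]}, ...]. A call has 1 to 12 rows; each row is the pose to reach, as a shift and turn from the pose commanded when the call began, along the tool's axes at that moment; what a row does not reach only later rows make up. A row lasts 1/12 s, in which the tool goes at most 41.7 mm and 7.16 degrees, less where a joint would pass 70% of its speed; a pose out of reach is approached as far as the arm can. A call with a gripper value outside its range is refused whole. The fingers move at their own pace and stop on an object; "newtons" is the grip in N (left out, the last holds). Time passes only in rows, so rows that repeat a pose let the fingers close. It gives the time, the measured TCP pose, the force, the opening and the grip force at its end, in the units of the state.
- get_obs(): the state, without advancing time (a new reading comes with each control period).
- read_camera(name): name is "scene" or "top" or "wrist"; returns (picture, depth): 480x640x3 uint8, blue, green, red; 480x640 float32, mm along the optical axis (not along the pixel's ray), 0 where there is no reading.
- camera_model(name): a dict with "fx", "fy", "cx", "cy" (pixels), "pose" (4x4, takes a point from camera to world coordinates); the wrist camera has in their place "T_tool_cam" (4x4, takes a point from camera to tool coordinates, whose origin is the TCP and whose axes are the flange's). Camera axes: x right, y down, z forward; pixel columns grow to the right and rows downward; lengths in mm; the calibration is good to about 2 mm. The wrist camera is an equidistant fisheye: a pixel r from the principal point sees the ray r / f radians off the axis. A picture is of the moment at which its call begins: read the wrist's pose just before it. camera_model takes no time and is no camera call.
- hand_in(): hands the job in; it is judged then, once.
Trained networks look in the newest picture that a camera, given by its name, has taken for a name from the list of things; names that differ only in an ending like _2 or _b are one class to them, and where a whole thing is asked for, a point or a joint stands for the part that bears it (a point fixed in the world has none). Each returns a list of dicts, best first, with "conf" (0 to 1); they miss things now and then, are a little off and sometimes report something else, mostly with a low value. They report only what shows in the picture. A call takes as long as a camera call. They do not tell look-alikes from the thing itself.
- regions_of(camera, query): "pixels" (480x640 bool, what is visible of it) and "xy" ([column, row] in pixels, amid what is visible of it).
- landmark_of(camera, query): "xy" ([column, row] in pixels: a listed point, or the origin of a listed thing).
The state is a dict: "time": time; "joints": joint angles; "qvel": joint speeds; "tau": joint torques, N m; "position": TCP position; "eef_rot": TCP orientation; "force": force on the tool from outside, world axes, zero at the start; "moment": the same for the moment, N m; "opening": finger opening in mm; "finger_force": force on a finger pad.
Only numpy, scipy, OpenCV 4.12 (cv2) and the standard library are available. Lean on these libraries where they do the work, as an engineer would, in place of code of your own. Each camera call takes 0.05 s, during which the arm holds its last target. There are 200 camera calls.

## Task

Set out the bench for making up a buffer, leaving the small amber bottle and the stoppered flask where they stand. First stand the two tall pieces in the back (far) compartments of the white tray, the tall amber bottle on the stirrer's side and the measuring cylinder next to it; only then stand the black-capped jar in the compartment in front of the measuring cylinder. The empty beaker goes in the middle of the stirrer's round plate with the knobbed cover seated level on top of it; set everything down gently without dropping it or tipping it over, and let go.

Things in the scene. Friction and masses are not known exactly. Their poses are not given: they have to be found in the camera images.
- bottle_mid (a point): Tall amber glass bottle, 150 mm high, round body 62 mm in diameter up to 93 mm, then a shoulder narrowing to the neck, white screw cap 32 mm in diameter over the top 28 mm (grip it there). About 0.3 kg. The point is on its axis, half-way up (75 mm); z is up its axis.
- cylinder_mid (a point): White plastic measuring cylinder, 200 mm high: straight tube 27 mm in outer diameter on a flat hexagonal foot 58 mm across the flats (67 mm over the corners) and 8 mm thick; open on top. Grip the tube near its top. About 90 g. The point is on its axis, half-way up (100 mm); z is up its axis.
- jar_mid (a point): Short round jar, white with a black cap, 56 mm in diameter and 65 mm high, about 120 g. The point is on its axis, half-way up (32.5 mm); z is up its axis.
- beaker_mid (a point): Empty white plastic beaker, 68 mm high, 53 mm in outer diameter at the foot and 55 mm at the open top, wall 2.5 mm, about 70 g. The point is on its axis, half-way up (34 mm); z is up its axis.
- cover_mid (a point): Beaker cover lying plug-down: disc 67 mm across, 3 mm thick; below it a tapered plug 7 mm deep (34 mm across at the bottom, 44 mm at the disc) that enters the beaker's mouth with 3 mm to spare; above it a grey knob 20 mm across. 32 mm high, 45 g. The point is on its axis 16 mm above the underside (the knob spans 10 to 32 mm above it); z up. Seated, the disc lies on the rim.
- tray: White open bench tray, fixed, 207 mm square, 14 mm high, floor 4 mm thick, split by a cross of 5 mm ribs into four square compartments of 96 mm; walls and ribs stand 10 mm above the floor. Origin at the centre of its underside (z = 0); x points to its back (away from the robot), y to its left. Compartment centres at x = +-50.5 mm, y = +-50.5 mm.
- plate (a point): Magnetic stirrer, fixed, left or right of the tray: white box 130 mm wide, 180 mm deep, with a round steel plate 116 mm in diameter on top and a dark control panel with one knob in front of it. The point is the centre of the plate's top face, 70 mm above the bench; x points to the stirrer's back, z up. The box reaches from 112 mm in front of the point to 68 mm behind it.
- balance: Bystander: low balance with a square steel pan and a small white weighing boat on it, fixed, 200 x 140 mm, 62 mm high, on the other side of the tray from the stirrer. Origin at the centre of its underside; not used.
- vial_mid (a point): Bystander: small amber bottle of the same shape as the tall one, 85 mm high, 44 mm in diameter, standing among the things to be moved; to be left alone. The point is on its axis, half-way up (42.5 mm).
- flask_mid (a point): Bystander: stoppered conical glass flask, 122 mm high, 64 mm wide at the foot, standing behind the stirrer or the balance; to be left alone. The point is on its axis, 61 mm up. (A fixed stack of dishes 61 mm wide, 43 mm high stands in the mirrored place. Other equipment stands beyond x = 0.73 m or 0.38 m to either side.)
Things that resemble listed ones, but are neither listed nor needed, are in the scene too. Leave any pink or turquoise look-alike of the part that bears cover_mid alone.

How it is judged (in metres and radians):
On the way, in this order (a step that is already met when the one before it is completed fails the run):
1. the tall bottle and the measuring cylinder stand in the two back compartments, the bottle on the stirrer's side (((y of plate in the frame of tray above 0 m and (x of bottle_mid in the frame of tray between 0.028 and 0.073 m and y of bottle_mid in the frame of tray between 0.028 and 0.073 m and z of bottle_mid in the frame of tray between 0.073 and 0.085 m and angle between bottle_mid's own z axis and vertical below 0.08 rad) and (x of cylinder_mid in the frame of tray between 0.028 and 0.073 m and y of cylinder_mid in the frame of tray between -0.073 and -0.028 m and z of cylinder_mid in the frame of tray between 0.098 and 0.11 m and angle between cylinder_mid's own z axis and vertical below 0.08 rad)) or (y of plate in the frame of tray below 0 m and (x of bottle_mid in the frame of tray between 0.028 and 0.073 m and y of bottle_mid in the frame of tray between -0.073 and -0.028 m and z of bottle_mid in the frame of tray between 0.073 and 0.085 m and angle between bottle_mid's own z axis and vertical below 0.08 rad) and (x of cylinder_mid in the frame of tray between 0.028 and 0.073 m and y of cylinder_mid in the frame of tray between 0.028 and 0.073 m and z of cylinder_mid in the frame of tray between 0.098 and 0.11 m and angle between cylinder_mid's own z axis and vertical below 0.08 rad)))), for 0.2 s.
2. the jar stands in the compartment in front of the measuring cylinder (((y of plate in the frame of tray above 0 m and (x of jar_mid in the frame of tray between -0.073 and -0.028 m and y of jar_mid in the frame of tray between -0.073 and -0.028 m and z of jar_mid in the frame of tray between 0.0305 and 0.0425 m and angle between jar_mid's own z axis and vertical below 0.08 rad)) or (y of plate in the frame of tray below 0 m and (x of jar_mid in the frame of tray between -0.073 and -0.028 m and y of jar_mid in the frame of tray between 0.028 and 0.073 m and z of jar_mid in the frame of tray between 0.0305 and 0.0425 m and angle between jar_mid's own z axis and vertical below 0.08 rad)))), for 0.2 s.
At the end, for the whole second after the job is handed in: Bottle, cylinder, jar upright on the floor of their tray compartments (within 22.5 mm of the centre in x and y, 6 mm in height, 0.08 rad); beaker on the plate within 15 mm of its centre; cover level on the beaker within 8 mm of its axis; all let go, at rest (under 20 mm/s) (((y of plate in the frame of tray above 0 m and (x of bottle_mid in the frame of tray between 0.028 and 0.073 m and y of bottle_mid in the frame of tray between 0.028 and 0.073 m and z of bottle_mid in the frame of tray between 0.073 and 0.085 m and angle between bottle_mid's own z axis and vertical below 0.08 rad) and (x of cylinder_mid in the frame of tray between 0.028 and 0.073 m and y of cylinder_mid in the frame of tray between -0.073 and -0.028 m and z of cylinder_mid in the frame of tray between 0.098 and 0.11 m and angle between cylinder_mid's own z axis and vertical below 0.08 rad)) or (y of plate in the frame of tray below 0 m and (x of bottle_mid in the frame of tray between 0.028 and 0.073 m and y of bottle_mid in the frame of tray between -0.073 and -0.028 m and z of bottle_mid in the frame of tray between 0.073 and 0.085 m and angle between bottle_mid's own z axis and vertical below 0.08 rad) and (x of cylinder_mid in the frame of tray between 0.028 and 0.073 m and y of cylinder_mid in the frame of tray between 0.028 and 0.073 m and z of cylinder_mid in the frame of tray between 0.098 and 0.11 m and angle between cylinder_mid's own z axis and vertical below 0.08 rad))) and ((y of plate in the frame of tray above 0 m and (x of jar_mid in the frame of tray between -0.073 and -0.028 m and y of jar_mid in the frame of tray between -0.073 and -0.028 m and z of jar_mid in the frame of tray between 0.0305 and 0.0425 m and angle between jar_mid's own z axis and vertical below 0.08 rad)) or (y of plate in the frame of tray below 0 m and (x of jar_mid in the frame of tray between -0.073 and -0.028 m and y of jar_mid in the frame of tray between 0.028 and 0.073 m and z of jar_mid in the frame of tray between 0.0305 and 0.0425 m and angle between jar_mid's own z axis and vertical below 0.08 rad))) and horizontal distance between beaker_mid and plate below 0.015 m and z of beaker_mid in the frame of plate between 0.029 and 0.039 m and angle between each of beaker_mid, cover_mid's own z axis and vertical below 0.06 rad and horizontal distance between cover_mid and beaker_mid below 0.008 m and z of cover_mid in the frame of beaker_mid between 0.039 and 0.047 m and linear speed of each of bottle, cylinder, jar, beaker, cover below 0.02 m/s); the robot touches nothing.
It fails at once if the small amber bottle or the flask pushed more than 25 mm or knocked over (distance of any of vial_mid, flask_mid from where it was at the start of the episode above 0.025 m or angle between any of vial_mid, flask_mid's own z axis and vertical above 0.5 rad).
It fails at once if the bottle, cylinder, jar, beaker or cover tipped over (more than 0.8 rad) (angle between any of bottle_mid, cylinder_mid, jar_mid, beaker_mid, cover_mid's own z axis and vertical above 0.8 rad).
It fails at once if one of the five things dropped (moving faster than 0.7 m/s, a fall of 25 mm, out of the fingers) ((linear speed of bottle above 0.7 m/s and contact force between the fingers and bottle below 0.05 N) or (linear speed of cylinder above 0.7 m/s and contact force between the fingers and cylinder below 0.05 N) or (linear speed of jar above 0.7 m/s and contact force between the fingers and jar below 0.05 N) or (linear speed of beaker above 0.7 m/s and contact force between the fingers and beaker below 0.05 N) or (linear speed of cover above 0.7 m/s and contact force between the fingers and cover below 0.05 N)).
It also fails if it takes over 131 s, if anything falls off the work surface, if the arm or the gripper's body presses on something with over 40 N, if the wrist force passes 120 N, or if a joint passes its speed limit or range.

## Working session

There is one attempt and no reset: what is moved stays moved. The work goes in short steps, Python scripts to look and compute and a tool call to move; the robot and the scene stay as the last step left them, time stands still between calls to the robot, and variables do not carry over. Pictures are saved under pics/ and viewed, at most 14 in all, crops included, and the job is handed in when it is done.

Besides the shell and the picture viewer there is one more tool, called after "Call:" in YAML: its name, and indented under it one key for each argument. arm_command: Moves the arm, as the interface text tells. Its arguments: {"type":"object","properties":{"motion":{"type":"array","items":{"type":"object","properties":{"jaw":{"type":"number"},"delta_pos":{"type":"array","items":{"type":"number"}},"twist":{"type":"array","items":{"type":"number"}}}}},"newtons":{"type":"number"}},"required":["motion"]}

```bash
mkdir -p pics; ls; python3 - <<'E'
from bench import *
import cv2,numpy as np
o=get_obs();print({k:np.round(v,3).tolist() for k,v in o.items()})
for c in("scene","top"):
    im,d=read_camera(c);cv2.imwrite(f"pics/{c}0.png",im);np.save(f"{c}0.npy",d)
    m=camera_model(c);print(c,m["fx"],m["fy"],m["cx"],m["cy"],np.round(m["pose"],3).tolist())
    for q in["bottle_mid","cylinder_mid","jar_mid","beaker_mid","cover_mid","tray","plate","balance","vial_mid","flask_mid"]:
        print(q,[(np.round(r["xy"],1).tolist(),round(r["conf"],2)) for r in landmark_of(c,q)][:4])
m=camera_model("wrist");print({k:np.round(v,3).tolist() for k,v in m.items()})
E
```

```text
pics
{'time': 0.0, 'joints': [-1.149, 0.261, -0.139, 1.173, 0.0, 1.571], 'qvel': [-0.001, -0.001, 0.001, -0.001, 0.001, 0.002], 'tau': [-0.001, -40.568, 25.392, 0.019, -0.0, -0.0], 'position': [214.793, -478.675, 403.883], 'eef_rot': [0.978, 0.209, -0.0, -0.001], 'force': [0.449, -0.643, -0.026], 'moment': [0.018, -0.002, -0.034], 'finger_force': 0.0, 'opening': 85.364}
scene 599.6539754548893 599.6539754548893 313.6357009359289 242.6623252150116 [[-0.868, 0.312, -0.387, 1088.625], [0.496, 0.535, -0.684, 974.478], [-0.006, -0.786, -0.619, 981.796], [0.0, 0.0, 0.0, 1.0]]
bottle_mid [([319.5, 200.6], 0.61)]
cylinder_mid [([364.8, 244.2], 0.8), ([365.6, 343.9], 0.25)]
jar_mid [([444.1, 319.4], 0.9)]
beaker_mid [([405.3, 287.3], 0.94), ([243.7, 214.5], 0.49)]
cover_mid [([288.7, 172.9], 0.74), ([325.8, 169.0], 0.73), ([348.4, 182.7], 0.59), ([309.6, 190.6], 0.57)]
tray []
plate [([360.7, 345.3], 0.91)]
balance [([243.2, 213.4], 0.67)]
vial_mid [([336.9, 231.3], 0.69)]
flask_mid [([194.5, 229.9], 0.91), ([242.2, 211.9], 0.73)]
top 586.8095372644777 586.8095372644777 316.56229547054687 248.02604559383948 [[0.029, -0.99, 0.135, 344.996], [-0.999, -0.031, -0.01, -32.284], [0.014, -0.135, -0.991, 1197.286], [0.0, 0.0, 0.0, 1.0]]
bottle_mid [([393.2, 293.4], 0.82)]
cylinder_mid [([262.2, 271.8], 0.95), ([138.1, 194.5], 0.17)]
jar_mid [([134.1, 303.9], 0.65)]
beaker_mid [([198.7, 295.2], 0.88)]
cover_mid [([492.8, 366.5], 0.97), ([502.5, 311.2], 0.92), ([443.0, 315.3], 0.83), ([434.6, 381.7], 0.73)]
tray [([282.0, 200.1], 0.76)]
plate []
balance [([449.8, 218.2], 0.64)]
vial_mid [([325.7, 289.4], 0.89), ([198.2, 293.3], 0.37)]
flask_mid [([410.8, 125.9], 0.81)]
{'fx': 371.648, 'fy': 371.648, 'cx': 317.383, 'cy': 235.977, 'T_tool_cam': [[-0.001, -0.952, -0.305, 77.827], [1.0, -0.001, 0.0, 0.521], [-0.0, -0.305, 0.952, 32.027], [0.0, 0.0, 0.0, 1.0]]}
```

View pics/top0.png

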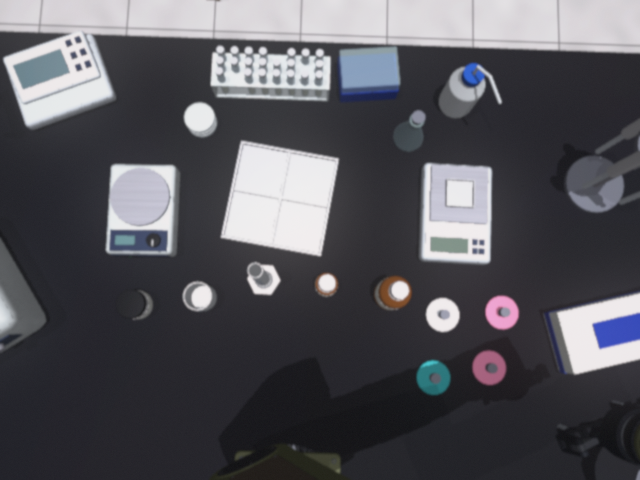

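View pics/scene0.png

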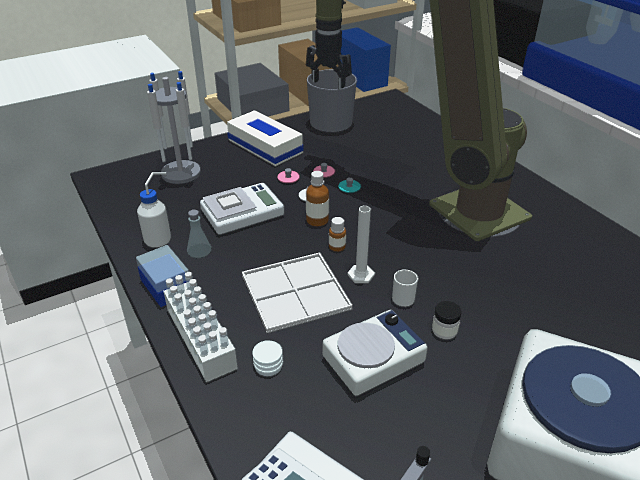

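The top picture shows the stirrer at (140,210), so it is on the left (+y), and the tray at (282,198), turned a little. The pieces:
- **Tall bottle:** (393,293). The vial at (326,285) looks similar but is small.
- **Cylinder:** (263,275).
- **Beaker:** (199,296). The dish stack at (200,120) and the weighing boat look similar.
- **Jar:** (135,304).

Cover candidates are white (443,315), pink (502,312), dark pink (489,367) and turquoise (434,378). I choose the white one.

```bash
cat > h.py <<'E'
from bench import *
import cv2,numpy as np
from scipy.spatial.transform import Rotation as R
def cloud(c,d):
    m=camera_model(c);v,u=np.indices(d.shape)
    P=np.stack([(u-m["cx"])/m["fx"]*d,(v-m["cy"])/m["fy"]*d,d],-1)
    return P@m["pose"][:3,:3].T+m["pose"][:3,3]
def plane(c,xy,z):
    m=camera_model(c);r=m["pose"][:3,:3]@[(xy[0]-m["cx"])/m["fx"],(xy[1]-m["cy"])/m["fy"],1]
    p=m["pose"][:3,3];return p+r*(z-p[2])/r[2]
def top_of(c,d,xy,z0,z1,rad):
    P=cloud(c,d);g=plane(c,xy,(z0+z1)/2)
    k=(d>0)&(P[...,2]>z0)&(P[...,2]<z1)&(np.hypot(P[...,0]-g[0],P[...,1]-g[1])<rad)
    q=P[k][:,:2].astype(np.float32);c0,r=cv2.minEnclosingCircle(q) if len(q)>4 else((0,0),0)
    return np.round(q.mean(0),1),np.round(c0,1),round(r,1),round(float(np.median(P[k][:,2])),1),len(q)
def wrist_proj(pts,obs):
    m=camera_model("wrist");T=np.eye(4);T[:3,:3]=R.from_quat(obs["eef_rot"]).as_matrix();T[:3,3]=obs["position"]
    W=np.linalg.inv(T@m["T_tool_cam"]);p=np.atleast_2d(pts)@W[:3,:3].T+W[:3,3]
    rr=np.hypot(p[:,0],p[:,1]);th=np.arctan2(rr,p[:,2]);s=m["fx"]*th/np.maximum(rr,1e-9)
    return np.stack([m["cx"]+p[:,0]*s,m["cy"]+p[:,1]*s],-1)
def wrist_plane(xy,z,obs):
    m=camera_model("wrist");T=np.eye(4);T[:3,:3]=R.from_quat(obs["eef_rot"]).as_matrix();T[:3,3]=obs["position"]
    W=T@m["T_tool_cam"];a=np.array([xy[0]-m["cx"],xy[1]-m["cy"]]);r=np.hypot(*a);th=r/m["fx"]
    v=W[:3,:3]@np.r_[a/max(r,1e-9)*np.sin(th),np.cos(th)];p=W[:3,3];return p+v*(z-p[2])/v[2]
E
python3 - <<'E'
from h import *
d=np.load("top0.npy")
for n,xy,z0,z1,r,zm in[("bottle",(393,293),135,165,30,75),("cyl",(262,272),185,215,40,100),("jar",(134,304),55,75,40,32.5),("beaker",(199,295),60,76,40,34),("cover disc",(443,315),5,15,45,16),("cover knob",(443,315),25,38,25,16),("vial",(326,289),75,95,30,42.5),("flask",(411,126),100,130,40,61),("plate",(140,196),63,78,75,70)]:
    print(n,*top_of("top",d,xy,z0,z1,r),"lm",np.round(plane("top",xy,zm),1))
im=cv2.imread("pics/top0.png");g=cv2.cvtColor(im,cv2.COLOR_BGR2GRAY);
n,l,s,c=cv2.connectedComponentsWithStats((g>110).astype(np.uint8));i=l[215,255];print(s[i])
P=np.argwhere(l==i)[:,::-1].astype(np.float32);b=cv2.boxPoints(cv2.minAreaRect(P))
w=np.array([plane("top",q,14) for q in b]);print(b,np.round(w,1),w.mean(0))
e=w[1]-w[0];print(np.linalg.norm(e),np.linalg.norm(w[2]-w[1]),np.degrees(np.arctan2(e[1],e[0])))
cv2.imwrite("pics/cov.png",cv2.resize(im[270:410,380:540],None,fx=4,fy=4,interpolation=2))
E
```

```text
bottle [ 416.1 -192.9] [ 416.5 -193.7] 16.0 149.8 261 lm [ 415.9 -192.7   75. ]
cyl [439.5  61.6] [439.1  61.5] 13.5 199.2 82 lm [446.3  57.3 100. ]
jar [380.5 309.3] [380.8 309.8] 28.5 65.0 690 lm [381.7 311.7  32.5]
beaker [398.7 182.9] [398.9 182.3] 27.7 67.5 153 lm [403.1 184.9  34. ]
cover disc [ 378.8 -301.1] [ 377.7 -301.5] 41.9 10.0 751 lm [ 378.5 -302.1   16. ]
cover knob [ 379.  -301.2] [ 379.1 -301.5] 10.2 31.3 86 lm [ 378.5 -302.1   16. ]
vial [430.7 -64.7] [430.7 -65. ] 15.7 85.1 222 lm [421.8 -65.2  42.5]
flask [ 748.  -229.1] [ 749.3 -229.6] 14.2 121.6 201 lm [ 754.2 -227.2   61. ]
plate [588.2 304.2] [590.6 303.8] 74.7 70.1 2866 lm [590.7 303.9  70. ]
[  220   140   119   117 10306]
[[219.53963 237.78868]
 [238.15096 138.5283 ]
 [339.46417 157.52452]
 [320.85284 256.7849 ]] [[521.4 153.4  14. ]
 [731.7 125.5  14. ]
 [697.9 -86.7  14. ]
 [488.8 -53.8  14. ]] [609.94679392  34.62330149  14.        ]
212.1072834823436 214.8254963074452 -7.572697119290811
```

View pics/cov.png

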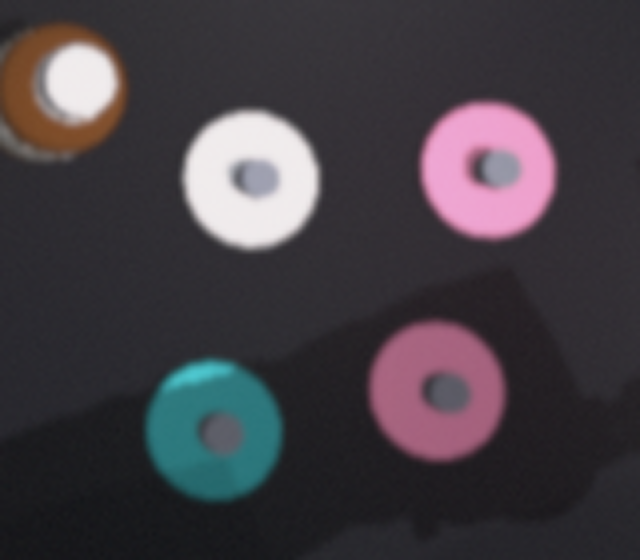

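The close crop shows the white cover with its grey knob at crop (255,178), clearly distinct from the pink and turquoise ones. I'll move above the bottle with the tool squared to the world axes.

Call:
arm_command:
  motion:
    - {"jaw": 0,"delta_pos": [0.075,-0.045,0],"twist": [0,0,0.1]}
    - {"jaw": 0,"delta_pos": [0.15,-0.09,0],"twist": [0,0,0.2]}
    - {"jaw": 0,"delta_pos": [0.225,-0.134,0],"twist": [0,0,0.3]}
    - {"jaw": 0,"delta_pos": [0.3006,-0.1786,0],"twist": [0,0,0.422]}
    - {"jaw": 0,"delta_pos": [0.3006,-0.1786,0],"twist": [0,0,0.422]}
    - {"jaw": 0,"delta_pos": [0.3006,-0.1786,0],"twist": [0,0,0.422]}
    - {"jaw": 0,"delta_pos": [0.3006,-0.1786,0],"twist": [0,0,0.422]}
    - {"jaw": 0,"delta_pos": [0.3006,-0.1786,0],"twist": [0,0,0.422]}
    - {"jaw": 0,"delta_pos": [0.3006,-0.1786,0],"twist": [0,0,0.422]}
    - {"jaw": 0,"delta_pos": [0.3006,-0.1786,0],"twist": [0,0,0.422]}
    - {"jaw": 0,"delta_pos": [0.3006,-0.1786,0],"twist": [0,0,0.422]}
  newtons: 40

```text
time: 2.02
position: [416.5, -192.1, 404.7]
eef_rot: [1.0, 0.001, -0.0, 0.0]
force: [0.6, -0.6, 0.5]
opening: 85.3
finger_force: 0.0
```

```bash
cat >> h.py <<'E'
def wcloud(d,obs):
    m=camera_model("wrist");T=np.eye(4);T[:3,:3]=R.from_quat(obs["eef_rot"]).as_matrix();T[:3,3]=obs["position"]
    W=T@m["T_tool_cam"];v,u=np.indices(d.shape);a=u-m["cx"];b=v-m["cy"];r=np.maximum(np.hypot(a,b),1e-6);t=np.tan(np.minimum(r/m["fx"],1.4))
    P=np.stack([a/r*t*d,b/r*t*d,d],-1);return P@W[:3,:3].T+W[:3,3]
def wtop(d,obs,g,z0,z1,rad):
    P=wcloud(d,obs);k=(d>0)&(P[...,2]>z0)&(P[...,2]<z1)&(np.hypot(P[...,0]-g[0],P[...,1]-g[1])<rad)
    q=P[k][:,:2].astype(np.float32)
    if len(q)<5:return "none"
    c0,r=cv2.minEnclosingCircle(q);return np.round(q.mean(0),1),np.round(c0,1),round(r,1),round(float(np.median(P[k][:,2])),1),len(q)
def look(name=None):
    o=get_obs();im,d=read_camera("wrist")
    if name:cv2.imwrite(f"pics/{name}.png",im)
    return o,im,d
E
python3 - <<'E'
from h import *
o,im,d=look("w1");print(np.round(o["joints"],3),o["position"],np.round(o["eef_rot"],4))
print("bottle",wtop(d,o,(416,-193),135,160,30))
print("knob",wtop(d,o,(379,-301),20,40,25))
print("vial",wtop(d,o,(431,-65),75,95,30))
E
```

```text
[-4.320e-01  1.470e-01 -2.860e-01  1.138e+00 -1.000e-03  2.707e+00] [ 416.52846775 -192.09202118  404.7091696 ] [ 1.0e+00  1.4e-03 -1.0e-04  2.0e-04]
bottle (array([ 418.7, -194.7], dtype=float32), array([ 416.9, -194.9]), 16.1, 148.6, 1989)
knob (array([ 380.3, -301.9], dtype=float32), array([ 379. , -302.6]), 10.4, 30.5, 341)
vial (array([432.1, -67.7], dtype=float32), array([431.4, -66.1]), 16.2, 83.5, 1065)
```

View pics/w1.png

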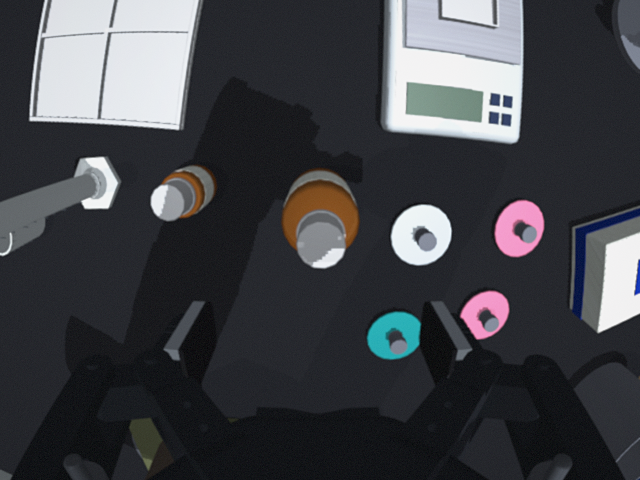

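The wrist view shows the bottle's cap at (320,240), centred, with the cover, vial and look-alikes around it. It agrees with the top camera to about 2 mm. The last joint has too little range left at this yaw, so I'll turn the tool half a turn.

Call:
arm_command:
  motion:
    - {"jaw": 0,"delta_pos": [0,0,0],"twist": [0,0,-0.12]}
    - {"jaw": 0,"delta_pos": [0,0,0],"twist": [0,0,-0.24]}
    - {"jaw": 0,"delta_pos": [0,0,0],"twist": [0,0,-0.36]}
    - {"jaw": 0,"delta_pos": [0,0,0],"twist": [0,0,-0.48]}
    - {"jaw": 0,"delta_pos": [0,0,0],"twist": [0,0,-0.6]}
    - {"jaw": 0,"delta_pos": [0,0,0],"twist": [0,0,-0.72]}
    - {"jaw": 0,"delta_pos": [0,0,0],"twist": [0,0,-0.84]}
    - {"jaw": 0,"delta_pos": [0,0,0],"twist": [0,0,-0.96]}
    - {"jaw": 0,"delta_pos": [0,0,0],"twist": [0,0,-1.08]}
    - {"jaw": 0,"delta_pos": [0,0,0],"twist": [0,0,-1.2]}
    - {"jaw": 0,"delta_pos": [0,0,0],"twist": [0,0,-1.32]}
    - {"jaw": 0,"delta_pos": [0,0,0],"twist": [0,0,-1.44]}

```text
time: 3.07
position: [415.1, -194.5, 404.7]
eef_rot: [0.751, 0.66, -0.0, -0.0]
force: [0.1, -0.4, -0.1]
opening: 85.4
finger_force: 0.0
```

Call:
arm_command:
  motion:
    - {"jaw": 0,"delta_pos": [0,0,0],"twist": [0,0,-1.6986]}
    - {"jaw": 0,"delta_pos": [0,0,0],"twist": [0,0,-1.6986]}
    - {"jaw": 0,"delta_pos": [0,0,0],"twist": [0,0,-1.6986]}
    - {"jaw": 0,"delta_pos": [0,0,0],"twist": [0,0,-1.6986]}
    - {"jaw": 0,"delta_pos": [0,0,0],"twist": [0,0,-1.6986]}
    - {"jaw": 0,"delta_pos": [0,0,0],"twist": [0,0,-1.6986]}
    - {"jaw": 0,"delta_pos": [0,0,0],"twist": [0,0,-1.6986]}
    - {"jaw": 0,"delta_pos": [0,0,0],"twist": [0,0,-1.6986]}
    - {"jaw": 0,"delta_pos": [0,0,0],"twist": [0,0,-1.6986]}
    - {"jaw": 0,"delta_pos": [0,0,0],"twist": [0,0,-1.6986]}
    - {"jaw": 0,"delta_pos": [0,0,0],"twist": [0,0,-1.6986]}
    - {"jaw": 0,"delta_pos": [0,0,0],"twist": [0,0,-1.6986]}

```text
time: 4.07
position: [415.1, -194.4, 404.7]
eef_rot: [0.099, 0.995, -0.0, -0.0]
force: [0.2, 0.0, 0.8]
opening: 85.8
finger_force: 0.0
```

```bash
python3 - <<'E'
from h import *
o,im,d=look("w2");print(np.round(o["joints"],3),o["position"],np.round(o["eef_rot"],4))
print("bottle",wtop(d,o,(416,-193),135,160,30))
# tray from top: quad of hull
im=cv2.imread("pics/top0.png");g=cv2.cvtColor(im,cv2.COLOR_BGR2GRAY)
n,l,s,c=cv2.connectedComponentsWithStats((g>110).astype(np.uint8));m=(l==l[215,255]).astype(np.uint8)
ct=max(cv2.findContours(m,0,1)[0],key=cv2.contourArea)
q=cv2.approxPolyDP(cv2.convexHull(ct),6,True)[:,0];w=np.array([plane("top",p,8) for p in q]);print(q.tolist(),np.round(w,1).tolist(),w.mean(0))
for i in range(4):
    e=w[(i+1)%4]-w[i];print(round(np.linalg.norm(e),1),round(np.degrees(np.arctan2(e[1],e[0])),1))
hs=cv2.cvtColor(im,cv2.COLOR_BGR2HSV);print(hs[196,140],hs[175,110],hs[235,112])
print("tray lm",plane("top",(282,200.1),0))
E
```

```text
[-0.438  0.146 -0.286  1.138 -0.    -0.239] [ 415.11022521 -194.43299034  404.68257163] [ 9.920e-02  9.951e-01 -2.000e-04 -2.000e-04]
bottle (array([ 414.7, -194.5], dtype=float32), array([ 416.2, -194.7]), 16.1, 148.6, 1965)
[[241, 140], [338, 158], [320, 256], [220, 236]] [[730.6, 120.2, 8.0], [698.6, -83.9, 8.0], [491.1, -52.1, 8.0], [526.0, 153.6, 8.0]] [611.58398731  34.45544136   8.        ]
206.6 -98.9
209.9 171.3
208.7 80.4
207.3 -9.3
[122  17 207] [107  13 136] [114  92 103]
tray lm [606.7858396   30.10935943   0.        ]
```

Call:
arm_command:
  motion:
    - {"jaw": 0,"delta_pos": [-0.001,0,0.02],"twist": [0,0,-0.1]}
    - {"jaw": 0,"delta_pos": [-0.001,0,0.045],"twist": [0,0,-0.199]}
    - {"jaw": 0,"delta_pos": [-0.001,0,0.07],"twist": [0,0,-0.199]}
    - {"jaw": 0,"delta_pos": [-0.001,0,0.09],"twist": [0,0,-0.199]}
    - {"jaw": 0,"delta_pos": [-0.001,0,0.105],"twist": [0,0,-0.199]}
    - {"jaw": 0,"delta_pos": [-0.001,0,0.1127],"twist": [0,0,-0.199]}
    - {"jaw": 0,"delta_pos": [-0.001,0,0.1127],"twist": [0,0,-0.199]}
    - {"jaw": 0.4,"delta_pos": [-0.001,0,0.1127],"twist": [0,0,-0.199]}
    - {"jaw": 0.6,"delta_pos": [-0.001,0,0.1127],"twist": [0,0,-0.199]}
    - {"jaw": 1,"delta_pos": [-0.001,0,0.1127],"twist": [0,0,-0.199]}
    - {"jaw": 1,"delta_pos": [-0.001,0,0.1127],"twist": [0,0,-0.199]}
    - {"jaw": 1,"delta_pos": [-0.001,0,0.1127],"twist": [0,0,-0.199]}
  newtons: 50

```text
time: 5.12
position: [417.6, -193.5, 293.1]
eef_rot: [0.001, 1.0, -0.001, 0.001]
force: [-1.1, -0.9, 2.8]
opening: 30.7
finger_force: 49.1
```

Call:
arm_command:
  motion:
    - {"jaw": 1,"delta_pos": [0,0,0],"twist": [0,0,0]}
    - {"jaw": 1,"delta_pos": [0,0,0],"twist": [0,0,0]}
    - {"jaw": 1,"delta_pos": [0,0,0],"twist": [0,0,0]}

```text
time: 5.37
position: [417.6, -193.4, 293.0]
eef_rot: [0.001, 1.0, -0.001, 0.001]
force: [-0.3, 0.0, 6.6]
opening: 30.5
finger_force: 49.3
```

Call:
arm_command:
  motion:
    - {"jaw": 1,"delta_pos": [0,0,-0.01],"twist": [0,0,0]}
    - {"jaw": 1,"delta_pos": [0,0,-0.03],"twist": [0,0,0]}
    - {"jaw": 1,"delta_pos": [0,0,-0.055],"twist": [0,0,0]}
    - {"jaw": 1,"delta_pos": [0,0,-0.08],"twist": [0,0,0]}
    - {"jaw": 1,"delta_pos": [-0.005,0.006,-0.09],"twist": [0,0,0]}
    - {"jaw": 1,"delta_pos": [-0.016,0.018,-0.09],"twist": [0,0,0]}
    - {"jaw": 1,"delta_pos": [-0.032,0.035,-0.09],"twist": [0,0,0]}
    - {"jaw": 1,"delta_pos": [-0.05,0.054,-0.09],"twist": [0,0,0]}
    - {"jaw": 1,"delta_pos": [-0.07,0.075,-0.09],"twist": [0,0,0]}
    - {"jaw": 1,"delta_pos": [-0.09,0.096,-0.09],"twist": [0,0,0]}
    - {"jaw": 1,"delta_pos": [-0.11,0.118,-0.09],"twist": [0,0,0]}
    - {"jaw": 1,"delta_pos": [-0.13,0.14,-0.09],"twist": [0,0,0]}

```text
time: 6.37
position: [547.8, -52.2, 381.1]
eef_rot: [0.001, 1.0, 0.0, -0.001]
force: [1.3, -0.3, -3.6]
opening: 30.7
finger_force: 50.2
```

Call:
arm_command:
  motion:
    - {"jaw": 1,"delta_pos": [-0.02,0.021,0],"twist": [0,0,0]}
    - {"jaw": 1,"delta_pos": [-0.04,0.043,0],"twist": [0,0,0]}
    - {"jaw": 1,"delta_pos": [-0.06,0.065,0],"twist": [0,0,0]}
    - {"jaw": 1,"delta_pos": [-0.08,0.086,0],"twist": [0,0,0]}
    - {"jaw": 1,"delta_pos": [-0.097,0.105,0],"twist": [0,0,0]}
    - {"jaw": 1,"delta_pos": [-0.11,0.118,0],"twist": [0,0,0]}
    - {"jaw": 1,"delta_pos": [-0.118,0.126,0],"twist": [0,0,0]}
    - {"jaw": 1,"delta_pos": [-0.121,0.13,0],"twist": [0,0,0]}
    - {"jaw": 1,"delta_pos": [-0.121,0.13,0],"twist": [0,0,0]}
    - {"jaw": 1,"delta_pos": [-0.121,0.13,0],"twist": [0,0,0]}

```text
time: 7.2
position: [668.3, 76.0, 381.2]
eef_rot: [0.001, 1.0, -0.0, -0.001]
force: [-0.8, 0.3, -3.4]
opening: 31.0
finger_force: 50.2
```

```bash
python3 - <<'E'
from h import *
o,im,d=look("w3");print(np.round(o["joints"],3),o["position"],np.round(o["eef_rot"],4),o["force"],o["opening"])
P=wcloud(d,o);k=(d>0)&(abs(P[...,2]-9)<14)&(abs(P[...,0]-611)<150)&(abs(P[...,1]-34)<150)
cv2.imwrite("pics/t3.png",read_camera("top")[0])
E
```

```text
[ 0.113  0.531  0.225  1.267 -0.     0.116] [668.27844839  75.98049816 381.152961  ] [ 1.3e-03  1.0e+00 -3.0e-04 -1.1e-03] [-0.79485338  0.31327464 -3.35841723] 30.971626340587775
```

View pics/w3.png

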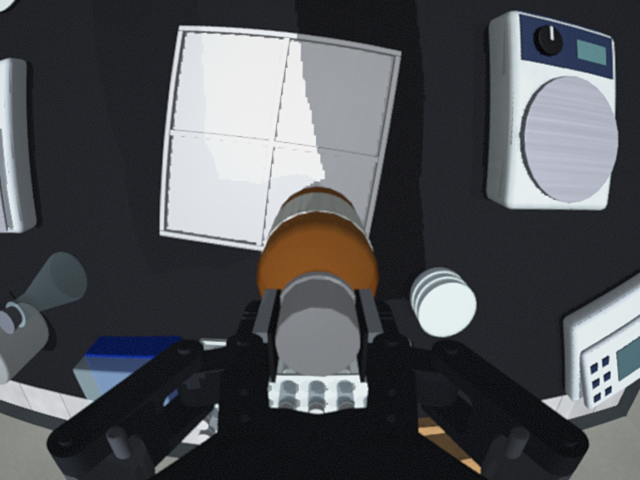

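The bottle hangs upright in the fingers. The tray's rib cross is at (276,143), its corners at (181,28), (400,51) and (161,234), and the stirrer plate at (571,140). I'll check the tray with these.

```bash
python3 - <<'E'
from h import *
o=get_obs();o["position"]=np.array([668.28,75.98,381.15])
for n,p,z in[("cross",(276,143),14),("c1",(181,28),14),("c2",(400,51),14),("c3",(161,234),14),("front rib",(291,40),14),("L rib",(171,131),14),("R rib",(378,157),14),("plate",(571,140),70)]:
    print(n,np.round(wrist_plane(p,z,o),1))
im=cv2.imread("pics/t3.png");hs=cv2.cvtColor(im,cv2.COLOR_BGR2HSV)
g=cv2.GaussianBlur(cv2.cvtColor(im,cv2.COLOR_BGR2GRAY),(3,3),0)
c=cv2.HoughCircles(g[150:250,90:190],cv2.HOUGH_GRADIENT,1,50,param1=80,param2=15,minRadius=26,maxRadius=34);print(c)
if c is not None:
    for x in c[0]:print(plane("top",(x[0]+90,x[1]+150),70))
print("lm",[ (r["xy"],r["conf"]) for r in landmark_of("top","plate")],[ (r["xy"],r["conf"]) for r in landmark_of("wrist","plate")])
E
```

```text
cross [609.2  38.1  14. ]
c1 [494.7 -50.3  14. ]
c2 [523.5 149.6  14. ]
c3 [694.3 -82.4  14. ]
front rib [515.2  52.4  14. ]
L rib [593.2 -61.8  14. ]
R rib [622.  130.2  14. ]
plate [591.6 297.9  70. ]
[[[48.5 47.5 29. ]]]
[587.64536522 306.59262003  70.        ]
lm [([138.9, 195.0], 0.96)] [([576.6, 142.3], 0.73)]
```

Call:
arm_command:
  motion:
    - {"jaw": 1,"delta_pos": [0,0,0.012],"twist": [0,0,0]}
    - {"jaw": 1,"delta_pos": [0,0,0.03],"twist": [0,0,0]}
    - {"jaw": 1,"delta_pos": [0,0,0.048],"twist": [0,0,0]}
    - {"jaw": 1,"delta_pos": [0,0,0.062],"twist": [0,0,0]}
    - {"jaw": 1,"delta_pos": [0,0,0.072],"twist": [0,0,0]}
    - {"jaw": 1,"delta_pos": [0,0,0.077],"twist": [0,0,0]}
    - {"jaw": 1,"delta_pos": [0,0,0.08],"twist": [0,0,0]}
    - {"jaw": 1,"delta_pos": [0,0,0.0825],"twist": [0,0,0]}
    - {"jaw": 1,"delta_pos": [0,0,0.084],"twist": [0,0,0]}
    - {"jaw": 1,"delta_pos": [0,0,0.084],"twist": [0,0,0]}

```text
time: 8.23
position: [669.0, 76.1, 298.5]
eef_rot: [0.001, 1.0, 0.0, 0.001]
force: [-0.9, -0.6, -3.4]
opening: 30.9
finger_force: 50.3
```

Call:
arm_command:
  motion:
    - {"jaw": 1,"delta_pos": [0,0,0.001],"twist": [0,0,0]}
    - {"jaw": 1,"delta_pos": [0,0,0.002],"twist": [0,0,0]}
    - {"jaw": 1,"delta_pos": [0,0,0.002],"twist": [0,0,0]}

```text
time: 8.48
position: [669.2, 76.1, 298.1]
eef_rot: [0.001, 1.0, 0.0, 0.001]
force: [-1.1, -0.9, 5.3]
opening: 30.6
finger_force: 51.0
```

Call:
arm_command:
  motion:
    - {"jaw": 0.55,"delta_pos": [0,0,0.002],"twist": [0,0,0]}
    - {"jaw": 0.45,"delta_pos": [0,0,0.002],"twist": [0,0,0]}
    - {"jaw": 0.3,"delta_pos": [0,0,0.002],"twist": [0,0,0]}
    - {"jaw": 0,"delta_pos": [0,0,0.002],"twist": [0,0,0]}
    - {"jaw": 0,"delta_pos": [0,0,0],"twist": [0,0,0]}
    - {"jaw": 0,"delta_pos": [0,0,-0.02],"twist": [0,0,0]}
    - {"jaw": 0,"delta_pos": [0,0,-0.05],"twist": [0,0,0]}
    - {"jaw": 0,"delta_pos": [0,0,-0.09],"twist": [0,0,0]}
    - {"jaw": 0,"delta_pos": [0,0,-0.12],"twist": [0,0,0]}
    - {"jaw": 0,"delta_pos": [0.04,-0.003,-0.15],"twist": [0,0,0]}
    - {"jaw": 0,"delta_pos": [0.08,-0.006,-0.15],"twist": [0,0,0]}
    - {"jaw": 0,"delta_pos": [0.12,-0.009,-0.15],"twist": [0,0,0]}

```text
time: 9.48
position: [552.7, 67.8, 448.2]
eef_rot: [0.001, 1.0, 0.0, 0.003]
force: [-0.0, 0.0, 0.5]
opening: 85.2
finger_force: 0.0
```

Call:
arm_command:
  motion:
    - {"jaw": 0,"delta_pos": [0.04,-0.002,0],"twist": [0,0,0]}
    - {"jaw": 0,"delta_pos": [0.08,-0.004,0],"twist": [0,0,0]}
    - {"jaw": 0,"delta_pos": [0.11,-0.006,0],"twist": [0,0,0]}
    - {"jaw": 0,"delta_pos": [0.11,-0.006,0],"twist": [0,0,0]}
    - {"jaw": 0,"delta_pos": [0.11,-0.006,0],"twist": [0,0,0]}

```text
time: 9.9
position: [441.1, 61.9, 446.7]
eef_rot: [0.001, 1.0, 0.0, 0.001]
force: [1.0, 0.0, -0.2]
opening: 85.4
finger_force: 0.0
```

```bash
python3 - <<'E'
from h import *
o,im,d=look("w4");print(np.round(o["joints"],3),o["position"],np.round(o["eef_rot"],4))
print("cyl",wtop(d,o,(439.5,61.6),180,210,30),"bottle",wtop(d,o,(668,76),135,165,40))
im,d=read_camera("top");print("cyl",top_of("top",d,(262,272),185,215,40));print("bottle",top_of("top",d,(255,150),135,170,60))
P=cloud("top",d);k=(abs(P[...,2]-153)<12)&(np.hypot(P[...,0]-668,P[...,1]-76)<40);print(P[k].mean(0) if k.any() else 0,k.sum())
E
```

```text
[ 0.139  0.107 -0.223  1.24  -0.     0.142] [441.06102877  61.92639371 446.66677065] [1.3e-03 1.0e+00 1.0e-04 6.0e-04]
cyl (array([439.3,  60.8], dtype=float32), array([439.5,  60.5]), 13.9, 194.2, 1038) bottle none
cyl (array([435.3,  49.7], dtype=float32), array([435.4,  49.9]), 4.6, 194.7, 11)
bottle (array([665.9,  75.4], dtype=float32), array([667.8,  76.5]), 16.7, 154.8, 274)
[666.472511    75.4395588  154.36027412] 258
```

Call:
arm_command:
  motion:
    - {"jaw": 0,"delta_pos": [0.0015,-0.001,0.02],"twist": [0,0,0]}
    - {"jaw": 0,"delta_pos": [0.0015,-0.001,0.05],"twist": [0,0,0]}
    - {"jaw": 0,"delta_pos": [0.0015,-0.001,0.08],"twist": [0,0,0]}
    - {"jaw": 0,"delta_pos": [0.0015,-0.001,0.1],"twist": [0,0,0]}
    - {"jaw": 0,"delta_pos": [0.0015,-0.001,0.112],"twist": [0,0,0]}
    - {"jaw": 0,"delta_pos": [0.0015,-0.001,0.112],"twist": [0,0,0]}
    - {"jaw": 0.4,"delta_pos": [0.0015,-0.001,0.112],"twist": [0,0,0]}
    - {"jaw": 0.55,"delta_pos": [0.0015,-0.001,0.112],"twist": [0,0,0]}
    - {"jaw": 0.65,"delta_pos": [0.0015,-0.001,0.112],"twist": [0,0,0]}
    - {"jaw": 1,"delta_pos": [0.0015,-0.001,0.112],"twist": [0,0,0]}
    - {"jaw": 1,"delta_pos": [0.0015,-0.001,0.112],"twist": [0,0,0]}
    - {"jaw": 1,"delta_pos": [0.0015,-0.001,0.112],"twist": [0,0,0]}
  newtons: 30

```text
time: 11.0
position: [441.7, 61.1, 334.9]
eef_rot: [0.001, 1.0, 0.0, 0.001]
force: [0.5, 0.1, 3.5]
opening: 25.7
finger_force: 29.9
```

Call:
arm_command:
  motion:
    - {"jaw": 1,"delta_pos": [0,0,0],"twist": [0,0,0]}
    - {"jaw": 1,"delta_pos": [0,0,-0.008],"twist": [0,0,0]}
    - {"jaw": 1,"delta_pos": [0,0,-0.025],"twist": [0,0,0]}
    - {"jaw": 1,"delta_pos": [0,0,-0.04],"twist": [0,0,0]}
    - {"jaw": 1,"delta_pos": [0,0,-0.05],"twist": [0,0,0]}

```text
time: 11.42
position: [441.0, 61.0, 385.4]
eef_rot: [0.001, 1.0, -0.0, 0.0]
force: [0.1, -0.1, -1.6]
opening: 25.4
finger_force: 29.6
```

Call:
arm_command:
  motion:
    - {"jaw": 1,"delta_pos": [-0.008,-0.003,0],"twist": [0,0,0]}
    - {"jaw": 1,"delta_pos": [-0.024,-0.009,0],"twist": [0,0,0]}
    - {"jaw": 1,"delta_pos": [-0.048,-0.019,0],"twist": [0,0,0]}
    - {"jaw": 1,"delta_pos": [-0.076,-0.03,0],"twist": [0,0,0]}
    - {"jaw": 1,"delta_pos": [-0.104,-0.041,0],"twist": [0,0,0]}
    - {"jaw": 1,"delta_pos": [-0.132,-0.052,0],"twist": [0,0,0]}
    - {"jaw": 1,"delta_pos": [-0.16,-0.064,0],"twist": [0,0,0]}
    - {"jaw": 1,"delta_pos": [-0.184,-0.073,0],"twist": [0,0,0]}
    - {"jaw": 1,"delta_pos": [-0.2,-0.08,0],"twist": [0,0,0]}
    - {"jaw": 1,"delta_pos": [-0.209,-0.083,0],"twist": [0,0,0]}
    - {"jaw": 1,"delta_pos": [-0.212,-0.084,0],"twist": [0,0,0]}
    - {"jaw": 1,"delta_pos": [-0.212,-0.084,0],"twist": [0,0,0]}

```text
time: 12.42
position: [653.5, -24.1, 382.5]
eef_rot: [0.002, 1.0, -0.0, -0.001]
force: [0.5, -0.1, -2.0]
opening: 25.8
finger_force: 29.6
```

Call:
arm_command:
  motion:
    - {"jaw": 1,"delta_pos": [0,0,0.01],"twist": [0,0,0]}
    - {"jaw": 1,"delta_pos": [0,0,0.024],"twist": [0,0,0]}
    - {"jaw": 1,"delta_pos": [0,0,0.034],"twist": [0,0,0]}
    - {"jaw": 1,"delta_pos": [0,0,0.04],"twist": [0,0,0]}
    - {"jaw": 1,"delta_pos": [0,0,0.043],"twist": [0,0,0]}
    - {"jaw": 1,"delta_pos": [0,0,0.0445],"twist": [0,0,0]}
    - {"jaw": 1,"delta_pos": [0,0,0.0445],"twist": [0,0,0]}

```text
time: 13.0
position: [652.3, -23.3, 340.1]
eef_rot: [0.001, 1.0, 0.0, 0.0]
force: [-0.3, -0.3, -0.9]
opening: 25.6
finger_force: 29.6
```

Floor contact is expected near 338.9, so I'll touch down softly.

Call:
arm_command:
  motion:
    - {"jaw": 1,"delta_pos": [0,0,0.001],"twist": [0,0,0]}
    - {"jaw": 1,"delta_pos": [0,0,0.0015],"twist": [0,0,0]}
    - {"jaw": 1,"delta_pos": [0,0,0.002],"twist": [0,0,0]}

```text
time: 13.25
position: [652.7, -23.3, 340.0]
eef_rot: [0.001, 1.0, 0.0, 0.001]
force: [-2.5, 0.5, 11.1]
opening: 25.7
finger_force: 31.0
```

Call:
arm_command:
  motion:
    - {"jaw": 0.6,"delta_pos": [0,0,0],"twist": [0,0,0]}
    - {"jaw": 0.5,"delta_pos": [0,0,0],"twist": [0,0,0]}
    - {"jaw": 0.3,"delta_pos": [0,0,0],"twist": [0,0,0]}
    - {"jaw": 0,"delta_pos": [0,0,0],"twist": [0,0,0]}
    - {"jaw": 0,"delta_pos": [0,0,0],"twist": [0,0,0]}
    - {"jaw": 0,"delta_pos": [0,0,-0.02],"twist": [0,0,0]}
    - {"jaw": 0,"delta_pos": [0,0,-0.05],"twist": [0,0,0]}
    - {"jaw": 0,"delta_pos": [0,0,-0.08],"twist": [0,0,0]}
    - {"jaw": 0,"delta_pos": [0,0,-0.1],"twist": [0,0,0]}

```text
time: 14.0
position: [653.1, -23.6, 440.0]
eef_rot: [0.001, 1.0, -0.0, 0.001]
force: [2.0, 0.1, 0.4]
opening: 85.5
finger_force: 0.0
```

Call:
arm_command:
  motion:
    - {"jaw": 0,"delta_pos": [0.02,0.024,0],"twist": [0,0,0]}
    - {"jaw": 0,"delta_pos": [0.045,0.055,0],"twist": [0,0,0]}
    - {"jaw": 0,"delta_pos": [0.07,0.086,0],"twist": [0,0,0]}
    - {"jaw": 0,"delta_pos": [0.095,0.116,0],"twist": [0,0,0]}
    - {"jaw": 0,"delta_pos": [0.12,0.147,0],"twist": [0,0,0]}
    - {"jaw": 0,"delta_pos": [0.145,0.177,0],"twist": [0,0,0]}
    - {"jaw": 0,"delta_pos": [0.17,0.208,0],"twist": [0,0,0]}
    - {"jaw": 0,"delta_pos": [0.195,0.239,0.03],"twist": [0,0,0]}
    - {"jaw": 0,"delta_pos": [0.22,0.269,0.06],"twist": [0,0,0]}
    - {"jaw": 0,"delta_pos": [0.245,0.3,0.09],"twist": [0,0,0]}
    - {"jaw": 0,"delta_pos": [0.272,0.333,0.12],"twist": [0,0,0]}
    - {"jaw": 0,"delta_pos": [0.272,0.333,0.12],"twist": [0,0,0]}

```text
time: 15.0
position: [379.9, 311.3, 315.9]
eef_rot: [0.001, 1.0, -0.0, -0.0]
force: [0.1, -0.1, -0.3]
opening: 85.1
finger_force: 0.0
```

```bash
python3 - <<'E'
from h import *
o,im,d=look("w5");print(np.round(o["joints"],3),o["position"],np.round(o["eef_rot"],4))
print("jar",wtop(d,o,(380.6,309.5),50,75,40));print("beaker",wtop(d,o,(399,182.5),60,75,40))
im2,d=read_camera("top");P=cloud("top",d)
for n,g,z in(("bottle",(668,76),154),("cyl",(653,-23),204)):
    k=(abs(P[...,2]-z)<10)&(np.hypot(P[...,0]-g[0],P[...,1]-g[1])<40);q=P[k];print(n,q.mean(0) if k.any() else 0,k.sum(),cv2.minEnclosingCircle(q[:,:2].astype(np.float32)))
a=cv2.resize(im2[100:320,90:420],None,fx=2,fy=2);cv2.imwrite("pics/t5.png",a)
E
```

```text
[ 0.686  0.26  -0.381  0.93   0.001  0.688] [379.88466806 311.25140146 315.92861718] [ 1.e-03  1.e+00 -1.e-04 -5.e-04]
jar (array([378.2, 310. ], dtype=float32), array([380.5, 310.2]), 28.1, 63.7, 5888)
beaker (array([398.2, 182. ], dtype=float32), array([398.9, 181.2]), 28.2, 65.7, 1392)
bottle [666.79773691  75.63190739 154.54224306] 251 ((668.1375122070312, 76.20947265625), 16.340478897094727)
cyl [649.07723861 -23.21374103 202.42165072] 100 ((649.7769775390625, -23.228586196899414), 13.767951965332031)
```

View pics/t5.png

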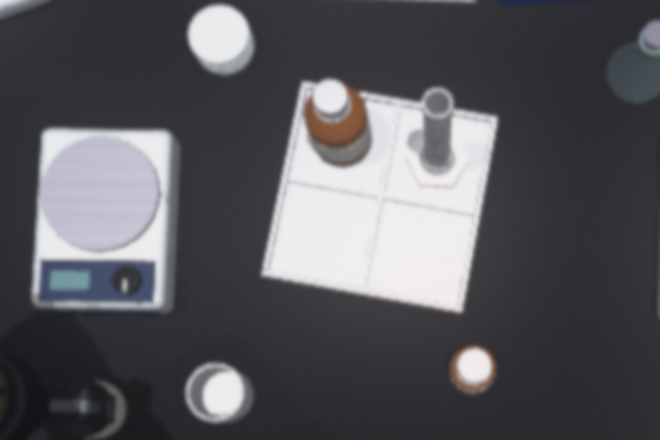

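View pics/w5.png

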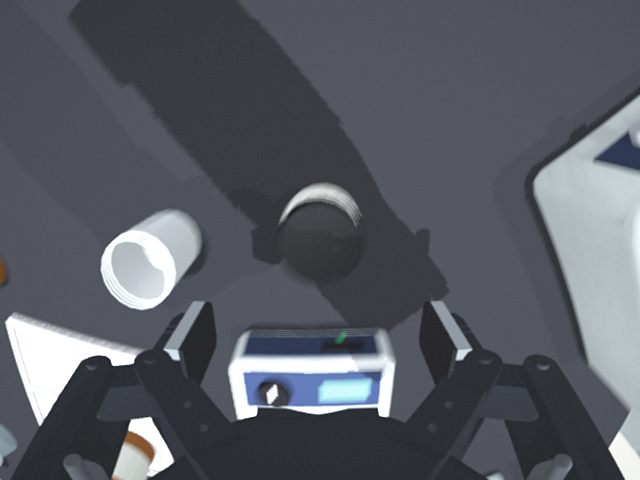

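The overview crop shows the bottle (340,130) and cylinder (437,130) standing upright in the two back compartments. The wrist view shows the jar's black cap at (320,240), centred between the fingers and clear of the beaker. I'll grasp the jar next.

Call:
arm_command:
  motion:
    - {"jaw": 0,"delta_pos": [-0.001,-0.001,0.02],"twist": [0,0,0]}
    - {"jaw": 0,"delta_pos": [-0.001,-0.001,0.05],"twist": [0,0,0]}
    - {"jaw": 0,"delta_pos": [-0.001,-0.001,0.08],"twist": [0,0,0]}
    - {"jaw": 0,"delta_pos": [-0.001,-0.001,0.105],"twist": [0,0,0]}
    - {"jaw": 0,"delta_pos": [-0.001,-0.001,0.116],"twist": [0,0,0]}
    - {"jaw": 0,"delta_pos": [-0.001,-0.001,0.116],"twist": [0,0,0]}
    - {"jaw": 0.2,"delta_pos": [-0.001,-0.001,0.116],"twist": [0,0,0]}
    - {"jaw": 0.3,"delta_pos": [-0.001,-0.001,0.116],"twist": [0,0,0]}
    - {"jaw": 0.5,"delta_pos": [-0.001,-0.001,0.116],"twist": [0,0,0]}
    - {"jaw": 1,"delta_pos": [-0.001,-0.001,0.116],"twist": [0,0,0]}
    - {"jaw": 1,"delta_pos": [-0.001,-0.001,0.116],"twist": [0,0,0]}
    - {"jaw": 1,"delta_pos": [-0.001,-0.001,0.116],"twist": [0,0,0]}
  newtons: 35

```text
time: 16.1
position: [383.8, 309.8, 203.1]
eef_rot: [0.001, 1.0, 0.001, 0.002]
force: [1.0, -0.9, 7.0]
opening: 55.5
finger_force: 37.6
```

Call:
arm_command:
  motion:
    - {"jaw": 1,"delta_pos": [0,0,0],"twist": [0,0,0]}
    - {"jaw": 1,"delta_pos": [0,0,-0.008],"twist": [0,0,0]}
    - {"jaw": 1,"delta_pos": [0,0,-0.025],"twist": [0,0,0]}
    - {"jaw": 1,"delta_pos": [0,0,-0.05],"twist": [0,0,0]}
    - {"jaw": 1,"delta_pos": [0,0,-0.075],"twist": [0,0,0]}
    - {"jaw": 1,"delta_pos": [0,0,-0.1],"twist": [0,0,0]}
    - {"jaw": 1,"delta_pos": [0,0,-0.12],"twist": [0,0,0]}
    - {"jaw": 1,"delta_pos": [0,0,-0.12],"twist": [0,0,0]}

```text
time: 16.77
position: [383.9, 310.2, 326.0]
eef_rot: [0.001, 1.0, 0.002, 0.003]
force: [-0.3, 0.2, -1.2]
opening: 54.9
finger_force: 37.6
```

Call:
arm_command:
  motion:
    - {"jaw": 1,"delta_pos": [-0.005,-0.009,0],"twist": [0,0,0]}
    - {"jaw": 1,"delta_pos": [-0.015,-0.028,0],"twist": [0,0,0]}
    - {"jaw": 1,"delta_pos": [-0.03,-0.055,0],"twist": [0,0,0]}
    - {"jaw": 1,"delta_pos": [-0.047,-0.087,0],"twist": [0,0,0]}
    - {"jaw": 1,"delta_pos": [-0.065,-0.12,0],"twist": [0,0,0]}
    - {"jaw": 1,"delta_pos": [-0.083,-0.153,0],"twist": [0,0,0]}
    - {"jaw": 1,"delta_pos": [-0.101,-0.187,0],"twist": [0,0,0]}
    - {"jaw": 1,"delta_pos": [-0.119,-0.22,0],"twist": [0,0,0]}
    - {"jaw": 1,"delta_pos": [-0.137,-0.253,0],"twist": [0,0,0]}
    - {"jaw": 1,"delta_pos": [-0.153,-0.283,0],"twist": [0,0,0]}
    - {"jaw": 1,"delta_pos": [-0.165,-0.305,0],"twist": [0,0,0]}
    - {"jaw": 1,"delta_pos": [-0.172,-0.318,0],"twist": [0,0,0]}

```text
time: 17.77
position: [554.2, -12.5, 319.5]
eef_rot: [0.003, 1.0, -0.001, -0.001]
force: [0.7, -0.6, -1.1]
opening: 55.1
finger_force: 37.6
```

Call:
arm_command:
  motion:
    - {"jaw": 1,"delta_pos": [0,0,0],"twist": [0,0,0]}
    - {"jaw": 1,"delta_pos": [0,0,0.02],"twist": [0,0,0]}
    - {"jaw": 1,"delta_pos": [0,0,0.045],"twist": [0,0,0]}
    - {"jaw": 1,"delta_pos": [0,0,0.07],"twist": [0,0,0]}
    - {"jaw": 1,"delta_pos": [0,0,0.09],"twist": [0,0,0]}
    - {"jaw": 1,"delta_pos": [0,0,0.102],"twist": [0,0,0]}
    - {"jaw": 1,"delta_pos": [0,0,0.108],"twist": [0,0,0]}
    - {"jaw": 1,"delta_pos": [0,0,0.111],"twist": [0,0,0]}
    - {"jaw": 1,"delta_pos": [0,0,0.111],"twist": [0,0,0]}

```text
time: 18.52
position: [553.3, -8.7, 209.9]
eef_rot: [0.001, 1.0, 0.0, -0.001]
force: [-0.1, -0.3, -1.3]
opening: 54.8
finger_force: 37.6
```

Call:
arm_command:
  motion:
    - {"jaw": 1,"delta_pos": [-0.002,0.001,0.001],"twist": [0,0,0]}
    - {"jaw": 1,"delta_pos": [-0.002,0.001,0.002],"twist": [0,0,0]}
    - {"jaw": 1,"delta_pos": [-0.002,0.001,0.003],"twist": [0,0,0]}
    - {"jaw": 1,"delta_pos": [-0.002,0.001,0.003],"twist": [0,0,0]}

```text
time: 18.85
position: [556.5, -8.2, 208.2]
eef_rot: [0.001, 1.0, 0.0, 0.001]
force: [1.2, -0.2, -0.6]
opening: 54.6
finger_force: 37.7
```

Call:
arm_command:
  motion:
    - {"jaw": 1,"delta_pos": [0,0,0.001],"twist": [0,0,0]}
    - {"jaw": 1,"delta_pos": [0,0,0.0015],"twist": [0,0,0]}
    - {"jaw": 1,"delta_pos": [0,0,0.0015],"twist": [0,0,0]}

```text
time: 19.1
position: [556.5, -8.3, 208.1]
eef_rot: [0.001, 1.0, 0.0, 0.001]
force: [-2.7, 0.7, 11.8]
opening: 55.6
finger_force: 38.9
```

Call:
arm_command:
  motion:
    - {"jaw": 0.25,"delta_pos": [0,0,0],"twist": [0,0,0]}
    - {"jaw": 0.15,"delta_pos": [0,0,0],"twist": [0,0,0]}
    - {"jaw": 0,"delta_pos": [0,0,0],"twist": [0,0,0]}
    - {"jaw": 0,"delta_pos": [0,0,0],"twist": [0,0,0]}
    - {"jaw": 0,"delta_pos": [0,0,0],"twist": [0,0,0]}
    - {"jaw": 0,"delta_pos": [0,0,-0.015],"twist": [0,0,0]}
    - {"jaw": 0,"delta_pos": [0,0,-0.04],"twist": [0,0,0]}
    - {"jaw": 0,"delta_pos": [0,0,-0.07],"twist": [0,0,0]}
    - {"jaw": 0,"delta_pos": [0,0,-0.11],"twist": [0,0,0]}

```text
time: 19.85
position: [554.7, -8.3, 314.6]
eef_rot: [0.001, 1.0, 0.0, -0.003]
force: [0.5, 0.6, -0.3]
opening: 85.5
finger_force: 0.0
```

Call:
arm_command:
  motion:
    - {"jaw": 0,"delta_pos": [0.025,0.03,0],"twist": [0,0,0]}
    - {"jaw": 0,"delta_pos": [0.05,0.06,0],"twist": [0,0,0]}
    - {"jaw": 0,"delta_pos": [0.075,0.09,0],"twist": [0,0,0]}
    - {"jaw": 0,"delta_pos": [0.1,0.12,0],"twist": [0,0,0]}
    - {"jaw": 0,"delta_pos": [0.125,0.15,0],"twist": [0,0,0]}
    - {"jaw": 0,"delta_pos": [0.1576,0.19,0],"twist": [0,0,0]}
    - {"jaw": 0,"delta_pos": [0.1576,0.19,0],"twist": [0,0,0]}
    - {"jaw": 0,"delta_pos": [0.1576,0.19,0],"twist": [0,0,0]}

```text
time: 20.52
position: [396.9, 183.7, 315.9]
eef_rot: [-0.001, 1.0, -0.0, -0.001]
force: [0.5, -0.0, 0.2]
opening: 85.3
finger_force: 0.0
```

```bash
python3 - <<'E'
from h import *
o,im,d=look("w6");print(np.round(o["joints"],3),o["position"],np.round(o["eef_rot"],4))
print("beaker",wtop(d,o,(399,182.5),60,75,40))
im2,d=read_camera("top");P=cloud("top",d)
for n,g,z in(("bottle",(668,76),154),("cyl",(653,-23),204),("jar",(553,-8),69),("beaker",(399,182),68)):
    k=(abs(P[...,2]-z)<8)&(np.hypot(P[...,0]-g[0],P[...,1]-g[1])<40);q=P[k];print(n,q.mean(0) if k.any() else 0,k.sum(),cv2.minEnclosingCircle(q[:,:2].astype(np.float32)) if k.any() else 0)
g=cv2.cvtColor(im2,cv2.COLOR_BGR2GRAY)
h=cv2.cvtColor(im2,cv2.COLOR_BGR2HSV)[150:250,90:190];m=((h[...,2]>165)&(h[...,1]>10)&(h[...,2]<225)).astype(np.uint8)
m=cv2.morphologyEx(m,cv2.MORPH_OPEN,np.ones((3,3)));c=max(cv2.findContours(m,0,1)[0],key=cv2.contourArea)
e=cv2.fitEllipse(c);print(e,plane("top",(e[0][0]+90,e[0][1]+150),70))
E
```

```text
[ 0.433  0.174 -0.499  0.899  0.     0.431] [396.94331799 183.71511668 315.87527718] [-1.e-03  1.e+00 -0.e+00 -5.e-04]
beaker (array([400.4, 181.7], dtype=float32), array([399.2, 181.3]), 27.7, 66.2, 1496)
bottle [667.0562335   75.75404644 154.78547314] 246 ((668.5404052734375, 76.00714111328125), 16.282669067382812)
cyl [649.28364381 -23.12915382 202.76704673] 94 ((649.2047119140625, -23.314483642578125), 13.88394546508789)
jar [552.32859218  -8.11732132  69.92706923] 638 ((553.2140502929688, -8.19572925567627), 28.210041046142578)
beaker [378.42910544 174.99760428  67.18143204] 44 ((383.23590087890625, 177.35342407226562), 21.28237533569336)
((50.009708404541016, 45.14222717285156), (55.812110900878906, 60.33840560913086), 98.08346557617188) [592.43768963 303.98452905  70.        ]
```

Call:
arm_command:
  motion:
    - {"jaw": 0,"delta_pos": [-0.002,-0.002,0.02],"twist": [0,0,0]}
    - {"jaw": 0,"delta_pos": [-0.002,-0.002,0.05],"twist": [0,0,0]}
    - {"jaw": 0,"delta_pos": [-0.002,-0.002,0.08],"twist": [0,0,0]}
    - {"jaw": 0,"delta_pos": [-0.002,-0.002,0.105],"twist": [0,0,0]}
    - {"jaw": 0,"delta_pos": [-0.002,-0.002,0.116],"twist": [0,0,0]}
    - {"jaw": 0,"delta_pos": [-0.002,-0.002,0.116],"twist": [0,0,0]}
    - {"jaw": 0.2,"delta_pos": [-0.002,-0.002,0.116],"twist": [0,0,0]}
    - {"jaw": 0.3,"delta_pos": [-0.002,-0.002,0.116],"twist": [0,0,0]}
    - {"jaw": 0.5,"delta_pos": [-0.002,-0.002,0.116],"twist": [0,0,0]}
    - {"jaw": 1,"delta_pos": [-0.002,-0.002,0.116],"twist": [0,0,0]}
    - {"jaw": 1,"delta_pos": [-0.002,-0.002,0.116],"twist": [0,0,0]}
    - {"jaw": 1,"delta_pos": [-0.002,-0.002,0.116],"twist": [0,0,0]}
  newtons: 25

```text
time: 21.62
position: [401.9, 180.3, 201.1]
eef_rot: [0.001, 1.0, 0.0, 0.002]
force: [1.5, -0.8, 6.3]
opening: 54.6
finger_force: 26.3
```

Call:
arm_command:
  motion:
    - {"jaw": 1,"delta_pos": [0,0,0],"twist": [0,0,0]}
    - {"jaw": 1,"delta_pos": [0,0,-0.008],"twist": [0,0,0]}
    - {"jaw": 1,"delta_pos": [0,0,-0.025],"twist": [0,0,0]}
    - {"jaw": 1,"delta_pos": [0,0,-0.05],"twist": [0,0,0]}
    - {"jaw": 1,"delta_pos": [0,0,-0.075],"twist": [0,0,0]}
    - {"jaw": 1,"delta_pos": [0,0,-0.1],"twist": [0,0,0]}
    - {"jaw": 1,"delta_pos": [0,0,-0.13],"twist": [0,0,0]}
    - {"jaw": 1,"delta_pos": [0,0,-0.13],"twist": [0,0,0]}

```text
time: 22.28
position: [402.3, 181.1, 335.3]
eef_rot: [0.001, 1.0, 0.002, 0.004]
force: [0.8, -0.4, -0.6]
opening: 54.8
finger_force: 26.8
```

Call:
arm_command:
  motion:
    - {"jaw": 1,"delta_pos": [-0.007,0.004,0],"twist": [0,0,0]}
    - {"jaw": 1,"delta_pos": [-0.021,0.013,0],"twist": [0,0,0]}
    - {"jaw": 1,"delta_pos": [-0.042,0.027,0],"twist": [0,0,0]}
    - {"jaw": 1,"delta_pos": [-0.067,0.043,0],"twist": [0,0,0]}
    - {"jaw": 1,"delta_pos": [-0.092,0.059,0],"twist": [0,0,0]}
    - {"jaw": 1,"delta_pos": [-0.117,0.075,0],"twist": [0,0,0]}
    - {"jaw": 1,"delta_pos": [-0.142,0.091,0],"twist": [0,0,0]}
    - {"jaw": 1,"delta_pos": [-0.163,0.105,0],"twist": [0,0,0]}
    - {"jaw": 1,"delta_pos": [-0.18,0.115,0],"twist": [0,0,0]}
    - {"jaw": 1,"delta_pos": [-0.191,0.122,0],"twist": [0,0,0]}
    - {"jaw": 1,"delta_pos": [-0.191,0.122,0],"twist": [0,0,0]}
    - {"jaw": 1,"delta_pos": [-0.191,0.122,0],"twist": [0,0,0]}

```text
time: 23.28
position: [592.1, 301.9, 327.6]
eef_rot: [0.001, 1.0, -0.001, -0.002]
force: [-0.3, 0.6, -0.0]
opening: 55.1
finger_force: 26.8
```

```bash
python3 - <<'E'
from h import *
o,im,d=look("w7");print(np.round(o["joints"],3),o["position"],np.round(o["eef_rot"],4),o["force"])
a=np.linspace(0,6.283,120);im2=im.copy()
for c,col in(((591,303.5),(0,0,255)),):
    for p in wrist_proj(np.c_[c[0]+58*np.cos(a),c[1]+58*np.sin(a),0*a+70],o):cv2.circle(im2,tuple(int(v) for v in np.round(p)),1,col,-1)
cv2.imwrite("pics/w7b.png",im2)
E
```

```text
[0.471 0.538 0.098 1.134 0.    0.474] [592.12960809 301.89766954 327.58215468] [ 1.2e-03  1.0e+00 -7.0e-04 -1.7e-03] [-0.29183727  0.62381775 -0.03622286]
```

View pics/w7b.png

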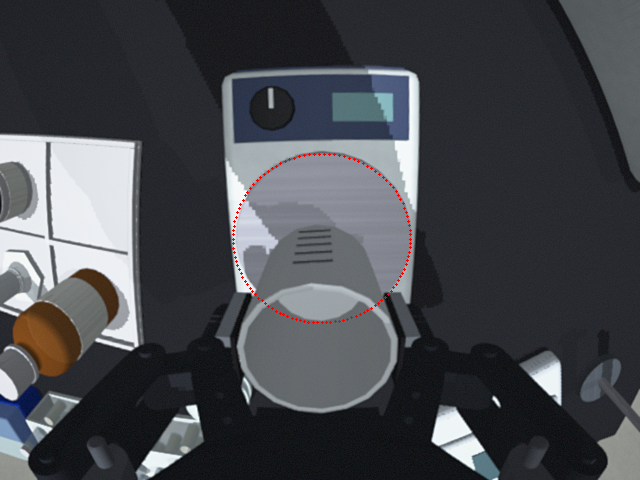

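The red circle projected for a plate centre at (591,303.5) lies exactly on the plate's rim in the image, at (322,238). I'll lower the beaker.

Call:
arm_command:
  motion:
    - {"jaw": 1,"delta_pos": [-0.001,0.0015,0.012],"twist": [0,0,0]}
    - {"jaw": 1,"delta_pos": [-0.001,0.0015,0.028],"twist": [0,0,0]}
    - {"jaw": 1,"delta_pos": [-0.001,0.0015,0.042],"twist": [0,0,0]}
    - {"jaw": 1,"delta_pos": [-0.001,0.0015,0.05],"twist": [0,0,0]}
    - {"jaw": 1,"delta_pos": [-0.001,0.0015,0.054],"twist": [0,0,0]}
    - {"jaw": 1,"delta_pos": [-0.001,0.0015,0.056],"twist": [0,0,0]}
    - {"jaw": 1,"delta_pos": [-0.001,0.0015,0.056],"twist": [0,0,0]}

```text
time: 23.92
position: [592.9, 302.9, 274.0]
eef_rot: [0.001, 1.0, -0.0, -0.0]
force: [-0.1, 0.3, -1.3]
opening: 54.8
finger_force: 26.8
```

Call:
arm_command:
  motion:
    - {"jaw": 1,"delta_pos": [0,0,0.001],"twist": [0,0,0]}
    - {"jaw": 1,"delta_pos": [0,0,0.002],"twist": [0,0,0]}
    - {"jaw": 1,"delta_pos": [0,0,0.003],"twist": [0,0,0]}
    - {"jaw": 1,"delta_pos": [0,0,0.003],"twist": [0,0,0]}

```text
time: 24.25
position: [593.3, 303.2, 271.3]
eef_rot: [0.001, 1.0, 0.0, 0.0]
force: [0.7, 0.2, -0.1]
opening: 54.9
finger_force: 26.8
```

Call:
arm_command:
  motion:
    - {"jaw": 1,"delta_pos": [0,0,0.001],"twist": [0,0,0]}
    - {"jaw": 1,"delta_pos": [0,0,0.001],"twist": [0,0,0]}

```text
time: 24.42
position: [593.4, 303.2, 271.2]
eef_rot: [0.001, 1.0, 0.0, 0.001]
force: [-1.5, -1.6, 4.0]
opening: 55.0
finger_force: 26.9
```

Call:
arm_command:
  motion:
    - {"jaw": 0.25,"delta_pos": [0,0,0],"twist": [0,0,0]}
    - {"jaw": 0.15,"delta_pos": [0,0,0],"twist": [0,0,0]}
    - {"jaw": 0,"delta_pos": [0,0,0],"twist": [0,0,0]}
    - {"jaw": 0,"delta_pos": [0,0,0],"twist": [0,0,0]}
    - {"jaw": 0,"delta_pos": [0,0,0],"twist": [0,0,0]}
    - {"jaw": 0,"delta_pos": [0,0,-0.015],"twist": [0,0,0]}
    - {"jaw": 0,"delta_pos": [0,0,-0.04],"twist": [0,0,0]}
    - {"jaw": 0,"delta_pos": [0,0,-0.07],"twist": [0,0,0]}
    - {"jaw": 0,"delta_pos": [0,0,-0.11],"twist": [0,0,0]}
    - {"jaw": 0,"delta_pos": [0,0,-0.15],"twist": [0,0,0]}
    - {"jaw": 0,"delta_pos": [0,0,-0.15],"twist": [0,0,0]}

```text
time: 25.33
position: [594.5, 303.8, 429.3]
eef_rot: [0.001, 1.0, 0.003, 0.007]
force: [1.2, 0.6, 1.2]
opening: 85.5
finger_force: 0.0
```

```bash
python3 - <<'E'
from h import *
o,im,d=look("w8");print(o["position"])
print("beaker",wtop(d,o,(591,303.5),130,145,40))
E
```

```text
[594.46778187 303.76108646 429.2939345 ]
beaker (array([591. , 302.8], dtype=float32), array([590.1, 303.2]), 27.6, 136.3, 1043)
```

Call:
arm_command:
  motion:
    - {"jaw": 0,"delta_pos": [0.012,-0.034,0],"twist": [0,0,0]}
    - {"jaw": 0,"delta_pos": [0.024,-0.068,0],"twist": [0,0,0]}
    - {"jaw": 0,"delta_pos": [0.036,-0.102,0],"twist": [0,0,0]}
    - {"jaw": 0,"delta_pos": [0.048,-0.136,0],"twist": [0,0,0]}
    - {"jaw": 0,"delta_pos": [0.06,-0.17,0],"twist": [0,0,0]}
    - {"jaw": 0,"delta_pos": [0.072,-0.204,0],"twist": [0,0,0]}
    - {"jaw": 0,"delta_pos": [0.084,-0.238,0],"twist": [0,0,0]}
    - {"jaw": 0,"delta_pos": [0.096,-0.272,0],"twist": [0,0,0]}
    - {"jaw": 0,"delta_pos": [0.108,-0.306,0],"twist": [0,0,0]}
    - {"jaw": 0,"delta_pos": [0.12,-0.34,0],"twist": [0,0,0]}
    - {"jaw": 0,"delta_pos": [0.132,-0.374,0],"twist": [0,0,0]}
    - {"jaw": 0,"delta_pos": [0.144,-0.408,0],"twist": [0,0,0]}

```text
time: 26.38
position: [446.8, -105.8, 418.9]
eef_rot: [0.001, 1.0, 0.0, -0.001]
force: [0.9, -0.9, -0.2]
opening: 85.3
finger_force: 0.0
```

Call:
arm_command:
  motion:
    - {"jaw": 0.3,"delta_pos": [0.012,-0.034,0.01],"twist": [0,0,0]}
    - {"jaw": 0.4,"delta_pos": [0.024,-0.068,0.03],"twist": [0,0,0]}
    - {"jaw": 0.4,"delta_pos": [0.036,-0.102,0.05],"twist": [0,0,0]}
    - {"jaw": 0.4,"delta_pos": [0.048,-0.136,0.07],"twist": [0,0,0]}
    - {"jaw": 0.4,"delta_pos": [0.06,-0.17,0.09],"twist": [0,0,0]}
    - {"jaw": 0.4,"delta_pos": [0.068,-0.196,0.119],"twist": [0,0,0]}
    - {"jaw": 0.4,"delta_pos": [0.068,-0.196,0.119],"twist": [0,0,0]}
    - {"jaw": 0.4,"delta_pos": [0.068,-0.196,0.119],"twist": [0,0,0]}
    - {"jaw": 0.4,"delta_pos": [0.068,-0.196,0.119],"twist": [0,0,0]}

```text
time: 27.13
position: [379.2, -299.9, 300.5]
eef_rot: [0.002, 1.0, 0.001, -0.001]
force: [0.3, 0.0, -0.6]
opening: 51.2
finger_force: 0.0
```

```bash
python3 - <<'E'
from h import *
o,im,d=look("w9");print(o["position"],np.round(o["eef_rot"],4),o["opening"])
print("knob",wtop(d,o,(379,-301.5),22,40,20));print("disc",wtop(d,o,(379,-301.5),5,16,40))
E
```

```text
[ 379.2196581  -299.87986018  300.46146135] [ 1.6e-03  1.0e+00  8.0e-04 -5.0e-04] 51.24762996906096
knob (array([ 377.9, -303.1], dtype=float32), array([ 378.8, -302.9]), 10.5, 30.7, 728)
disc (array([ 377. , -303.1], dtype=float32), array([ 379.1, -303.2]), 33.6, 8.8, 5417)
```

View pics/w9.png

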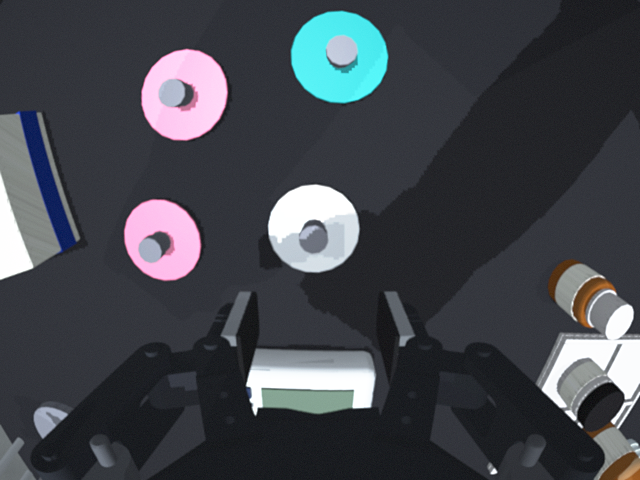

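The white cover's knob is at (313,235), centred apart from about 3 mm in y, with the pink ones at (163,240) and (185,95) well clear. I'll descend to the knob.

Call:
arm_command:
  motion:
    - {"jaw": 0.4,"delta_pos": [0.001,-0.0027,0.02],"twist": [0,0,0]}
    - {"jaw": 0.4,"delta_pos": [0.001,-0.0027,0.05],"twist": [0,0,0]}
    - {"jaw": 0.4,"delta_pos": [0.001,-0.0027,0.08],"twist": [0,0,0]}
    - {"jaw": 0.4,"delta_pos": [0.001,-0.0027,0.1],"twist": [0,0,0]}
    - {"jaw": 0.4,"delta_pos": [0.001,-0.0027,0.11],"twist": [0,0,0]}
    - {"jaw": 0.4,"delta_pos": [0.001,-0.0027,0.113],"twist": [0,0,0]}
    - {"jaw": 0.4,"delta_pos": [0.001,-0.0027,0.113],"twist": [0,0,0]}
    - {"jaw": 0.4,"delta_pos": [0.001,-0.0027,0.113],"twist": [0,0,0]}

```text
time: 27.85
position: [379.5, -302.8, 189.1]
eef_rot: [0.001, 1.0, -0.001, 0.001]
force: [0.5, 0.9, 0.7]
opening: 51.1
finger_force: 0.0
```

Call:
arm_command:
  motion:
    - {"jaw": 0.5,"delta_pos": [0,0,0.002],"twist": [0,0,0]}
    - {"jaw": 0.6,"delta_pos": [0,0,0.002],"twist": [0,0,0]}
    - {"jaw": 0.68,"delta_pos": [0,0,0.002],"twist": [0,0,0]}
    - {"jaw": 0.75,"delta_pos": [0,0,0.002],"twist": [0,0,0]}
    - {"jaw": 1,"delta_pos": [0,0,0.002],"twist": [0,0,0]}
    - {"jaw": 1,"delta_pos": [0,0,0.002],"twist": [0,0,0]}
    - {"jaw": 1,"delta_pos": [0,0,0.002],"twist": [0,0,0]}
  newtons: 30

```text
time: 28.43
position: [378.7, -303.1, 186.5]
eef_rot: [0.001, 1.0, -0.0, 0.0]
force: [-0.2, 0.8, 5.8]
opening: 18.6
finger_force: 29.2
```

Call:
arm_command:
  motion:
    - {"jaw": 1,"delta_pos": [0,0,-0.006],"twist": [0,0,0]}
    - {"jaw": 1,"delta_pos": [0,0,-0.02],"twist": [0,0,0]}
    - {"jaw": 1,"delta_pos": [0,0,-0.045],"twist": [0,0,0]}
    - {"jaw": 1,"delta_pos": [0,0,-0.075],"twist": [0,0,0]}
    - {"jaw": 1,"delta_pos": [0,0,-0.105],"twist": [0,0,0]}
    - {"jaw": 1,"delta_pos": [0,0,-0.135],"twist": [0,0,0]}
    - {"jaw": 1,"delta_pos": [0,0,-0.165],"twist": [0,0,0]}
    - {"jaw": 1,"delta_pos": [0,0,-0.19],"twist": [0,0,0]}
    - {"jaw": 1,"delta_pos": [0,0,-0.2],"twist": [0,0,0]}
    - {"jaw": 1,"delta_pos": [0,0,-0.2],"twist": [0,0,0]}

```text
time: 29.27
position: [379.2, -303.6, 389.1]
eef_rot: [0.001, 1.0, -0.002, 0.002]
force: [0.4, 0.3, -0.8]
opening: 18.8
finger_force: 29.3
```

```bash
python3 - <<'E'
from h import *
o,im,d=look("w10");print(o["position"],np.round(o["eef_rot"],4),o["opening"],o["finger_force"],o["force"])
p=o["position"];P=wcloud(d,o)
for z0,z1 in((p[2]-185,p[2]-173),):
    k=(d>0)&(P[...,2]>z0-10)&(P[...,2]<z1+4)&(np.hypot(P[...,0]-p[0],P[...,1]-p[1])<45);q=P[k]
    if len(q)>10:
        A=np.c_[q[:,:2]-p[:2],np.ones(len(q))];print("tilt",np.linalg.lstsq(A,q[:,2],rcond=None)[0],len(q),cv2.minEnclosingCircle(q[:,:2].astype(np.float32)))
E
```

```text
[ 379.16174579 -303.58776864  389.11817703] [ 0.0015  1.     -0.0019  0.0023] 18.75382290405024 29.349905848503113 [ 0.38673939  0.25714455 -0.81545798]
tilt [ 9.05701385e-03 -4.08712872e-03  2.11545787e+02] 9037 ((379.9939270019531, -304.9804992675781), 33.638038635253906)
```

View pics/w10.png

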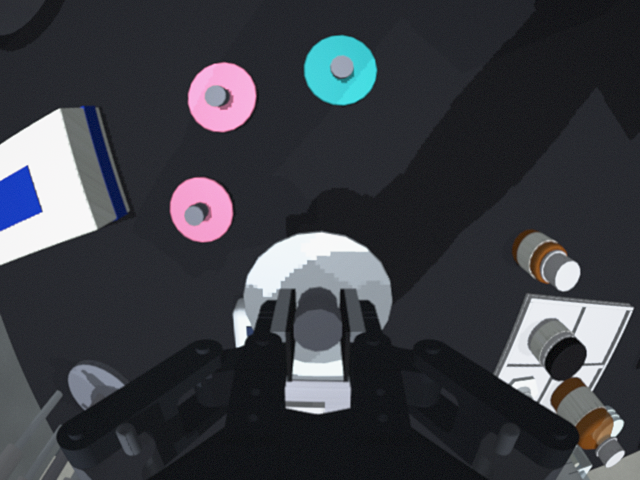

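The cover hangs level from the knob: the disc tilts less than 0.01 rad and the knob sits at (317,328) between the pads. I'll carry it over to the beaker.

Call:
arm_command:
  motion:
    - {"jaw": 1,"delta_pos": [-0.003,0.008,0],"twist": [0,0,0]}
    - {"jaw": 1,"delta_pos": [-0.008,0.024,0],"twist": [0,0,0]}
    - {"jaw": 1,"delta_pos": [-0.017,0.048,0],"twist": [0,0,0]}
    - {"jaw": 1,"delta_pos": [-0.027,0.078,0],"twist": [0,0,0]}
    - {"jaw": 1,"delta_pos": [-0.038,0.108,0],"twist": [0,0,0]}
    - {"jaw": 1,"delta_pos": [-0.048,0.138,0],"twist": [0,0,0]}
    - {"jaw": 1,"delta_pos": [-0.058,0.168,0],"twist": [0,0,0]}
    - {"jaw": 1,"delta_pos": [-0.069,0.198,0],"twist": [0,0,0]}
    - {"jaw": 1,"delta_pos": [-0.079,0.228,0],"twist": [0,0,0]}
    - {"jaw": 1,"delta_pos": [-0.09,0.258,0],"twist": [0,0,0]}
    - {"jaw": 1,"delta_pos": [-0.1,0.288,0],"twist": [0,0,0]}
    - {"jaw": 1,"delta_pos": [-0.11,0.318,0],"twist": [0,0,0]}

```text
time: 30.32
position: [488.7, 16.8, 384.0]
eef_rot: [0.001, 1.0, 0.0, -0.002]
force: [1.5, -0.2, -0.6]
opening: 18.6
finger_force: 29.4
```

Call:
arm_command:
  motion:
    - {"jaw": 1,"delta_pos": [-0.01,0.03,0],"twist": [0,0,0]}
    - {"jaw": 1,"delta_pos": [-0.021,0.06,0],"twist": [0,0,0]}
    - {"jaw": 1,"delta_pos": [-0.031,0.09,0],"twist": [0,0,0]}
    - {"jaw": 1,"delta_pos": [-0.042,0.12,0],"twist": [0,0,0]}
    - {"jaw": 1,"delta_pos": [-0.052,0.15,0],"twist": [0,0,0]}
    - {"jaw": 1,"delta_pos": [-0.063,0.18,0],"twist": [0,0,0]}
    - {"jaw": 1,"delta_pos": [-0.073,0.21,0],"twist": [0,0,0]}
    - {"jaw": 1,"delta_pos": [-0.083,0.24,0],"twist": [0,0,0]}
    - {"jaw": 1,"delta_pos": [-0.092,0.265,0],"twist": [0,0,0]}
    - {"jaw": 1,"delta_pos": [-0.098,0.281,0],"twist": [0,0,0]}
    - {"jaw": 1,"delta_pos": [-0.101,0.289,0],"twist": [0,0,0]}
    - {"jaw": 1,"delta_pos": [-0.101,0.289,0],"twist": [0,0,0]}

```text
time: 31.32
position: [590.9, 305.3, 383.5]
eef_rot: [0.0, 1.0, -0.001, -0.002]
force: [-0.7, -0.5, -0.5]
opening: 18.7
finger_force: 29.4
```

Call:
arm_command:
  motion:
    - {"jaw": 1,"delta_pos": [0,0,0.015],"twist": [0,0,0]}
    - {"jaw": 1,"delta_pos": [0,0,0.03],"twist": [0,0,0]}
    - {"jaw": 1,"delta_pos": [0,0,0.03],"twist": [0,0,0]}
    - {"jaw": 1,"delta_pos": [0,0,0.03],"twist": [0,0,0]}

```text
time: 31.65
position: [590.3, 302.1, 354.7]
eef_rot: [0.002, 1.0, -0.001, -0.002]
force: [-0.2, 0.0, 0.0]
opening: 18.4
finger_force: 29.4
```

```bash
python3 - <<'E'
from h import *
o,im,d=look("w11");p=o["position"];print(p,np.round(o["eef_rot"],4),o["opening"])
print("disc",wtop(d,o,p,p[2]-186.5+3,p[2]-186.5+14,45));print("beaker",wtop(d,o,(590.5,303.2),131,141,45))
a=np.linspace(0,6.283,160)
for c,r,z,col in(((590.5,303.2),27.5,138,(0,0,255)),(p[:2],33.5,p[2]-186.5+10,(0,255,0))):
    for q in wrist_proj(np.c_[c[0]+r*np.cos(a),c[1]+r*np.sin(a),0*a+z],o):cv2.circle(im,tuple(int(v) for v in np.round(q)),0,col,-1)
cv2.imwrite("pics/w11b.png",im)
E
```

```text
[590.28594087 302.1037996  354.70723661] [ 0.0019  1.     -0.0011 -0.0018] 18.40993989978708
disc (array([577.9, 301.1], dtype=float32), array([589.8, 300.9]), 33.9, 176.9, 8895)
beaker (array([566.9, 304.7], dtype=float32), array([575.5, 304.5]), 22.6, 136.3, 558)
```

View pics/w11b.png

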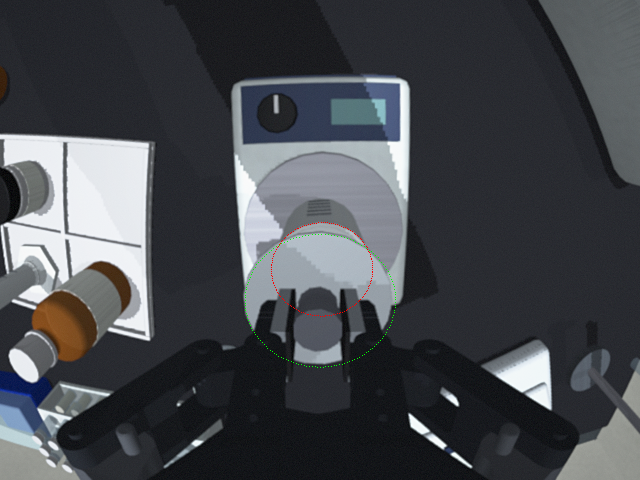

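The green circle lies on the cover's disc and the red one on the beaker's rim at (322,268), so they line up to about 1 mm. The beaker was released at y 303.2, so I'll correct by +1 mm in y and lower.

Call:
arm_command:
  motion:
    - {"jaw": 1,"delta_pos": [0,0.001,0.008],"twist": [0,0,0]}
    - {"jaw": 1,"delta_pos": [0,0.001,0.016],"twist": [0,0,0]}
    - {"jaw": 1,"delta_pos": [0,0.001,0.022],"twist": [0,0,0]}
    - {"jaw": 1,"delta_pos": [0,0.001,0.026],"twist": [0,0,0]}
    - {"jaw": 1,"delta_pos": [0,0.001,0.029],"twist": [0,0,0]}
    - {"jaw": 1,"delta_pos": [0,0.001,0.031],"twist": [0,0,0]}
    - {"jaw": 1,"delta_pos": [0,0.001,0.032],"twist": [0,0,0]}
    - {"jaw": 1,"delta_pos": [0,0.001,0.032],"twist": [0,0,0]}

```text
time: 32.37
position: [591.2, 304.4, 323.8]
eef_rot: [0.001, 1.0, -0.0, -0.0]
force: [-0.8, -0.0, -0.2]
opening: 19.0
finger_force: 29.4
```

Call:
arm_command:
  motion:
    - {"jaw": 1,"delta_pos": [0.0005,-0.001,0.001],"twist": [0,0,0]}
    - {"jaw": 1,"delta_pos": [0.0005,-0.001,0.0025],"twist": [0,0,0]}
    - {"jaw": 1,"delta_pos": [0.0005,-0.001,0.004],"twist": [0,0,0]}
    - {"jaw": 1,"delta_pos": [0.0005,-0.001,0.005],"twist": [0,0,0]}
    - {"jaw": 1,"delta_pos": [0.0005,-0.001,0.005],"twist": [0,0,0]}

```text
time: 32.78
position: [590.6, 303.4, 318.7]
eef_rot: [0.001, 1.0, -0.0, -0.0]
force: [-0.1, 0.1, -1.3]
opening: 18.7
finger_force: 29.4
```

Call:
arm_command:
  motion:
    - {"jaw": 1,"delta_pos": [0,0,0.0007],"twist": [0,0,0]}
    - {"jaw": 1,"delta_pos": [0,0,0.0014],"twist": [0,0,0]}
    - {"jaw": 1,"delta_pos": [0,0,0.0014],"twist": [0,0,0]}

```text
time: 33.03
position: [590.7, 303.5, 317.7]
eef_rot: [0.001, 1.0, 0.0, 0.0]
force: [-0.3, 0.8, -0.8]
opening: 19.1
finger_force: 29.4
```

Call:
arm_command:
  motion:
    - {"jaw": 1,"delta_pos": [0,0,0.0007],"twist": [0,0,0]}
    - {"jaw": 1,"delta_pos": [0,0,0.001],"twist": [0,0,0]}
    - {"jaw": 1,"delta_pos": [0,0,0.001],"twist": [0,0,0]}

```text
time: 33.28
position: [590.7, 303.4, 317.6]
eef_rot: [0.001, 1.0, 0.0, 0.001]
force: [-0.9, -1.4, 4.7]
opening: 18.6
finger_force: 29.8
```

Contact came at the expected seat height, so I'll release, rise and check.

Call:
arm_command:
  motion:
    - {"jaw": 0.72,"delta_pos": [0,0,0],"twist": [0,0,0]}
    - {"jaw": 0.65,"delta_pos": [0,0,0],"twist": [0,0,0]}
    - {"jaw": 0.5,"delta_pos": [0,0,0],"twist": [0,0,0]}
    - {"jaw": 0.4,"delta_pos": [0,0,0],"twist": [0,0,0]}
    - {"jaw": 0.3,"delta_pos": [0,0,0],"twist": [0,0,0]}
    - {"jaw": 0.3,"delta_pos": [0,0,-0.01],"twist": [0,0,0]}
    - {"jaw": 0.3,"delta_pos": [0,0,-0.03],"twist": [0,0,0]}
    - {"jaw": 0.3,"delta_pos": [0,0,-0.06],"twist": [0,0,0]}
    - {"jaw": 0.3,"delta_pos": [0,0,-0.09],"twist": [0,0,0]}
    - {"jaw": 0.3,"delta_pos": [0,0,-0.12],"twist": [0,0,0]}
    - {"jaw": 0.3,"delta_pos": [0,0,-0.12],"twist": [0,0,0]}
    - {"jaw": 0.3,"delta_pos": [0,0,-0.12],"twist": [0,0,0]}

```text
time: 34.28
position: [591.2, 303.7, 439.8]
eef_rot: [0.001, 1.0, 0.001, 0.003]
force: [-0.1, -0.9, -0.8]
opening: 59.8
finger_force: 0.0
```

```bash
python3 - <<'E'
from h import *
o,im,d=look("w12");p=o["position"];print(p,o["force"])
print("knob",wtop(d,o,(590.5,303),155,168,25));print("disc",wtop(d,o,(590.5,303),136,150,45))
P=wcloud(d,o);k=(d>0)&(abs(P[...,2]-140)<8)&(np.hypot(P[...,0]-590.5,P[...,1]-303)<40);q=P[k];print("tilt",np.linalg.lstsq(np.c_[q[:,:2]-[590,303],np.ones(len(q))],q[:,2],rcond=None)[0])
im2,d=read_camera("top");P=cloud("top",d)
for n,g,z in(("bottle",(668,76),154),("cyl",(653,-23),204),("jar",(553,-8),69),("vial",(430.7,-65),85)):
    k=(abs(P[...,2]-z)<8)&(np.hypot(P[...,0]-g[0],P[...,1]-g[1])<40);q=P[k];print(n,q.mean(0) if k.any() else 0,k.sum())
s=read_camera("scene")[0];cv2.imwrite("pics/s12.png",cv2.resize(s[140:420,180:500],None,fx=2,fy=2))
E
```

```text
[591.16392533 303.68302536 439.81896124] [-0.130132   -0.85757737 -0.8341384 ]
knob (array([590.2, 302.8], dtype=float32), array([590.9, 302.7]), 10.1, 161.7, 650)
disc (array([589. , 302.9], dtype=float32), array([591.1, 302.9]), 33.7, 139.8, 5157)
tilt [1.33525047e-03 3.89586192e-04 1.39813558e+02]
bottle [667.17412408  75.57987499 154.78676478] 244
cyl [648.42268021 -22.92049476 203.60359724] 89
jar [552.34752869  -8.00792967  70.11279702] 638
vial [430.82268465 -64.7348384   85.04767649] 219
```

View pics/s12.png

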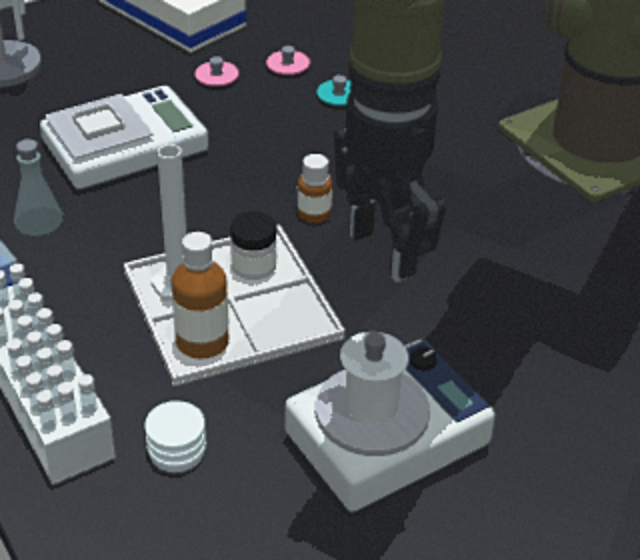

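The scene crop shows all five pieces where they belong: bottle and cylinder in back, jar in front of the cylinder, and the beaker with its level cover on the plate. The vial and flask are untouched.

```bash
python3 -c "
from bench import *
print(hand_in())"
```

```text
the job is handed in; nothing more can be done
None
```

The job is handed in, with no verdict returned: at the last camera check the bottle and cylinder stood in the back compartments, the jar in front of the cylinder, and the covered beaker level on the stirrer plate, all let go; the small amber bottle had not moved and the flask looked untouched.

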